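Mirror the chisel row for a left-handed carver

ROBOT

A 6-joint arm with a two-finger parallel gripper is mounted at the origin on a cart in front of the work surface, level with it; the furniture and walls round the work are solid. World frame = base frame: x ahead of the robot, y to its left, z up, the work surface at z = 0. Lengths are in mm, angles in degrees, forces in N, time in s.
With the tool pointing down it reaches from about 425 to 1125 mm from the base axis. Payload 14.9 kg.
Tool frame: the origin (TCP) lies at the very end of the fingers, on their centre line; the grasp point (between the pads) lies 19 mm behind it; z points along the fingers, x is the direction in which the jaws open and shut, and the axes are right-handed (so a half turn about z gives the same grasp; the last joint's range is limited). The gripper opens to 91 mm and grips with 3 to 60 N. Pads are 32 mm wide; open, the fingers measure 118 mm over their backs; the gripper's body (76 mm by 178 mm) begins 60 mm behind the grasp point.
Start: joints at [-71.121, 21.709, 99.362, -0, 58.929, -1.908], TCP at [248.422, -654.45, 213.932] pointing down, gripper open.
Joint ranges: [-158.91, 158.91], [-42.39, 125.64], [0.06, 152.35], [-60.88, 240.88], [17.5, 164.5], [-176.32, 176.32]. Speed limits (degrees/s): [108.29, 108.29, 136.94, 180, 180, 180].

INTERFACE

Orientations are given as a 3x3 rotation matrix whose columns are the frame's x, y, z axes.
In Python, from bench import robot, viewer gives the robot as it stands.
- The arm moves only by the tool jog_arm, never from a script. Its argument "series" is a list of rows, each an object of numbers: "wx", "wy", "wz": the turn, a rotation vector about the tool's x, y, z in rad; "tx", "ty", "tz": the shift along the tool's x, y, z in cm; "grip": the finger opening in cm, from 0 to 9.12. A call has 1 to 5 rows; each row is the pose to reach, as a shift and turn from the pose commanded when the call began, along the tool's axes at that moment; what a row does not reach only later rows make up. A row lasts 1/12 s, in which the tool goes at most 41.7 mm and 7.16 degrees, less where a joint would pass 70% of its speed; a pose out of reach is approached as far as the arm can. A call with a gripper value outside its range is refused whole. The fingers move at their own pace and stop on an object; "force" is the grip in N (left out, the last holds). Time passes only in rows, so rows that repeat a pose let the fingers close. It gives the time, the measured TCP pose, the force and the opening at its end, in the units of the state.
- robot.sense(): the state, without advancing time (a new reading comes with each control period).
- viewer.grab_frame(name): name is "side" or "top"; returns a dict with "color" (420x560x3 uint8, red, green, blue), "camera_matrix" (3x3 intrinsics, pixels), "world_from_camera" (4x4, takes a point from camera to world coordinates). Camera axes: x right, y down, z forward; pixel columns grow to the right and rows downward; lengths in mm; the calibration is good to about 2 mm. A picture is of the moment at which its call begins. There is no depth.
- robot.hand_in(): hands the job in, once; it reports no verdict.
The state is a dict: "time": time; "joint_pos": joint angles; "joint_vel": joint speeds; "joint_torque": joint torques, N m; "tool_pos": TCP position; "tool_rot": TCP orientation; "force": force on the tool from outside, world axes, zero at the start; "ft_torque": the same for the moment, N m; "width": opening from 0.0 (shut) to 1.0 (fully open).
Only numpy, scipy, OpenCV 4.12 (cv2) and the standard library are available. Lean on these libraries where they do the work, as an engineer would, in place of code of your own. Each camera call takes 0.05 s, during which the arm holds its last target.

TASK

A left-handed carver takes over the bench: move the four carving chisels from the dark rack to the pale rack in reverse order, so that the one that lay leftmost (seen from the robot) ends rightmost and so on, one chisel to each rest. Lay each with the middle of its handle centred on its rest, lying across both notched blocks and along the rest, edge towards the robot and the same side up as before. The chisel lying on the bench between the racks is not part of the row.

Things in the scene. Friction and masses are not known exactly. Their poses are not given: they have to be found in the camera images.
- old_rack: dark wooden board 130 x 290 x 10 mm, fixed; carries the four separate rests with the chisels. Origin at the centre of its underside (bench level); x away from the robot, y to its left along the row (yaw within 0.2 rad). Rest places at x = 0, y = +96, +32, -32, -96 mm.
- new_rack: pale wooden board like the dark one, fixed, empty; same frame (yaw within 0.2 rad). Four built-in rests at x = 0, y = +96, +32, -32, -96 mm, each two notched blocks at x = -42 and +42 mm (14 mm thick, 52 mm wide), nothing above z = 13 mm between them. Notch floor z = 24, 35 mm wide; cheeks to z = 39 mm. Handles lie along x across both blocks, on the notch floors.
- rest_1: wooden rest fixed on the dark rack, under the chisel red brown at the start; all four rests are alike, place in the row varies. Two notched blocks at x = -42 and +42 mm, 52 mm wide, notch floor 14 and cheek tops 29 mm above its origin (centre of its underside, 10 mm above the bench).
- rest_2: wooden rest fixed on the dark rack, under the chisel fishtail at the start; all four rests are alike, place in the row varies. Two notched blocks at x = -42 and +42 mm, 52 mm wide, notch floor 14 and cheek tops 29 mm above its origin (centre of its underside, 10 mm above the bench).
- rest_3: wooden rest fixed on the dark rack, under the chisel dark at the start; all four rests are alike, place in the row varies. Two notched blocks at x = -42 and +42 mm, 52 mm wide, notch floor 14 and cheek tops 29 mm above its origin (centre of its underside, 10 mm above the bench).
- rest_4: wooden rest fixed on the dark rack, under the chisel long at the start; all four rests are alike, place in the row varies. Two notched blocks at x = -42 and +42 mm, 52 mm wide, notch floor 14 and cheek tops 29 mm above its origin (centre of its underside, 10 mm above the bench).
- chisel_red_brown: carving chisel with a red-brown handle, 234 mm long, handle 22 mm wide. Origin at mid-length, level with the handle's underside; x runs from edge (-) to butt (+). Handle x = -13 to +117 mm, middle at +52 mm and 13 mm up: grip there across y, it balances there. At the start the middle is over the rest's centre, edge towards the robot. The blade touches nothing.
- chisel_fishtail: carving chisel with a pale yellow-brown handle, blade flared to 25 mm, 234 mm long, handle 25 mm wide. Origin at mid-length, level with the handle's underside; x runs from edge (-) to butt (+). Handle x = -9 to +116 mm, middle at +53 mm and 13 mm up: grip there across y, it balances there. At the start the middle is over the rest's centre, edge towards the robot. The blade touches nothing.
- chisel_dark: carving chisel with a dark brown handle and pale band, 236 mm long, handle up to 28 mm wide. Origin at mid-length, level with the handle's underside; x runs from edge (-) to butt (+). Handle x = -9 to +117 mm, middle at +54 mm and 13 mm up: grip there across y, it balances there. At the start the middle is over the rest's centre, edge towards the robot. The blade touches nothing.
- chisel_long: long carving chisel with an orange-brown handle, 265 mm long, handle 26 mm wide. Origin at mid-length, level with the handle's underside; x runs from edge (-) to butt (+). Handle x = +4 to +132 mm, middle at +68 mm and 13 mm up: grip there across y, it balances there. At the start the middle is over the rest's centre, edge towards the robot. The blade touches nothing.
Mind the look-alikes: they are no part of the job. Leave any pink look-alike of the chisel_dark alone.

How it is judged (in metres and radians):
At the end, for the whole second after the job is handed in: Each chisel is at rest in the pale rack, in the mirrored place of the row: within 15 mm across and 15 mm lengthwise of its rest (handle middle centred), within 0.2 rad of the rest's direction, edge towards the robot, same side up (tilt under 0.5 rad), origin 16 to 32 mm above the rack's underside (((y of rest_1 in the frame of old_rack between 0.086 and 0.106 m and y of chisel_red_brown in the frame of new_rack between -0.111 and -0.081 m) or (y of rest_1 in the frame of old_rack between 0.022 and 0.042 m and y of chisel_red_brown in the frame of new_rack between -0.047 and -0.017 m) or (y of rest_1 in the frame of old_rack between -0.042 and -0.022 m and y of chisel_red_brown in the frame of new_rack between 0.017 and 0.047 m) or (y of rest_1 in the frame of old_rack between -0.106 and -0.086 m and y of chisel_red_brown in the frame of new_rack between 0.081 and 0.111 m)) and x of chisel_red_brown in the frame of new_rack between -0.067 and -0.037 m and z of chisel_red_brown in the frame of new_rack between 0.016 and 0.032 m and angle between the x axis of each of chisel_red_brown, chisel_fishtail, chisel_dark, chisel_long and the x axis of new_rack, either way round below 0.2 rad and angle between each of chisel_red_brown, chisel_fishtail, chisel_dark, chisel_long's own z axis and vertical below 0.5 rad and linear speed of each of chisel_red_brown, chisel_fishtail, chisel_dark, chisel_long below 0.02 m/s and ((y of rest_2 in the frame of old_rack between 0.086 and 0.106 m and y of chisel_fishtail in the frame of new_rack between -0.111 and -0.081 m) or (y of rest_2 in the frame of old_rack between 0.022 and 0.042 m and y of chisel_fishtail in the frame of new_rack between -0.047 and -0.017 m) or (y of rest_2 in the frame of old_rack between -0.042 and -0.022 m and y of chisel_fishtail in the frame of new_rack between 0.017 and 0.047 m) or (y of rest_2 in the frame of old_rack between -0.106 and -0.086 m and y of chisel_fishtail in the frame of new_rack between 0.081 and 0.111 m)) and x of chisel_fishtail in the frame of new_rack between -0.068 and -0.038 m and z of chisel_fishtail in the frame of new_rack between 0.016 and 0.032 m and ((y of rest_3 in the frame of old_rack between 0.086 and 0.106 m and y of chisel_dark in the frame of new_rack between -0.111 and -0.081 m) or (y of rest_3 in the frame of old_rack between 0.022 and 0.042 m and y of chisel_dark in the frame of new_rack between -0.047 and -0.017 m) or (y of rest_3 in the frame of old_rack between -0.042 and -0.022 m and y of chisel_dark in the frame of new_rack between 0.017 and 0.047 m) or (y of rest_3 in the frame of old_rack between -0.106 and -0.086 m and y of chisel_dark in the frame of new_rack between 0.081 and 0.111 m)) and x of chisel_dark in the frame of new_rack between -0.069 and -0.039 m and z of chisel_dark in the frame of new_rack between 0.016 and 0.032 m and ((y of rest_4 in the frame of old_rack between 0.086 and 0.106 m and y of chisel_long in the frame of new_rack between -0.111 and -0.081 m) or (y of rest_4 in the frame of old_rack between 0.022 and 0.042 m and y of chisel_long in the frame of new_rack between -0.047 and -0.017 m) or (y of rest_4 in the frame of old_rack between -0.042 and -0.022 m and y of chisel_long in the frame of new_rack between 0.017 and 0.047 m) or (y of rest_4 in the frame of old_rack between -0.106 and -0.086 m and y of chisel_long in the frame of new_rack between 0.081 and 0.111 m)) and x of chisel_long in the frame of new_rack between -0.083 and -0.053 m and z of chisel_long in the frame of new_rack between 0.016 and 0.032 m); the robot touches nothing.
It also fails if it takes over 141 s, if anything falls off the work surface, if the arm or the gripper's body presses on something with over 40 N, if the wrist force passes 120 N, or if a joint passes its speed limit or range.

## Working session

There is one attempt and no reset: what is moved stays moved. The work goes in short steps, Python scripts to look and compute and a tool call to move; the robot and the scene stay as the last step left them, time stands still between calls to the robot, and variables do not carry over. Pictures are saved under pics/ and viewed, and the job is handed in when it is done.

Besides the shell and the picture viewer there is one more tool, called after "Request:" by a JSON object that holds its "method" and its "body". jog_arm: Moves the arm, as the interface text tells. Its arguments: {"type":"object","properties":{"series":{"type":"array","items":{"type":"object","properties":{"wx":{"type":"number"},"wy":{"type":"number"},"wz":{"type":"number"},"tx":{"type":"number"},"ty":{"type":"number"},"tz":{"type":"number"},"grip":{"type":"number"}}}},"force":{"type":"number"}},"required":["series"]}

```bash
ls; mkdir -p pics; python3 - <<'E'
from bench import robot, viewer
import cv2
for n in("top","side"):
    f=viewer.grab_frame(n); cv2.imwrite(f"pics/{n}0.png",f["color"][:,:,::-1]); print(f["camera_matrix"],f["world_from_camera"])
print(robot.sense())
E
```

```text
pics
[[546.42550686   0.         277.6790948 ]
 [  0.         546.42550686 209.08965044]
 [  0.           0.           1.        ]] [[-9.76455696e-03 -9.97034666e-01  7.63316993e-02  3.56160336e+02]
 [-9.99943602e-01  9.41712442e-03 -4.91023729e-03 -8.64726318e+00]
 [ 4.17685168e-03 -7.63753407e-02 -9.97070389e-01  1.25554980e+03]
 [ 0.00000000e+00  0.00000000e+00  0.00000000e+00  1.00000000e+00]]
[[379.91290586   0.         282.70358919]
 [  0.         379.91290586 210.49779566]
 [  0.           0.           1.        ]] [[ 8.70656497e-01 -2.36321865e-01  4.31403801e-01  7.57883964e+01]
 [-4.91237169e-01 -3.72514868e-01  7.87349171e-01 -6.96099325e+02]
 [-2.53634940e-02 -8.97432253e-01 -4.40422574e-01  4.55665263e+02]
 [ 0.00000000e+00  0.00000000e+00  0.00000000e+00  1.00000000e+00]]
{'time': 0.1, 'joint_pos': array([-7.11224832e+01,  2.17384584e+01,  9.93923498e+01, -1.41208470e-03,
        5.89285389e+01, -1.90651309e+00]), 'joint_vel': array([ 0.07048656, -0.1285996 , -0.04124212, -0.11601409, -0.13789472,
        0.02743155]), 'joint_torque': array([ 1.97665882e-03, -7.65034747e+01, -4.35290194e+01,  6.52814610e-02,
        3.98718996e-02, -2.70119602e-05]), 'tool_pos': array([ 248.28100423, -654.10217426,  213.31711661]), 'tool_rot': array([[ 3.54858103e-01, -9.34920104e-01, -3.55104303e-04],
       [-9.34919598e-01, -3.54858280e-01,  9.73260246e-04],
       [-1.03593227e-03, -1.33753122e-05, -9.99999463e-01]]), 'force': array([ 0.16297806,  0.26891837, -0.47984955]), 'ft_torque': array([ 0.04216901, -0.01725533, -0.0183463 ]), 'width': 0.9971031764495981}
```

View pics/top0.png

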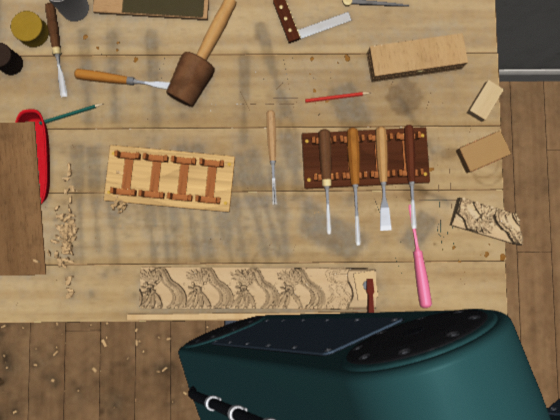

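View pics/side0.png

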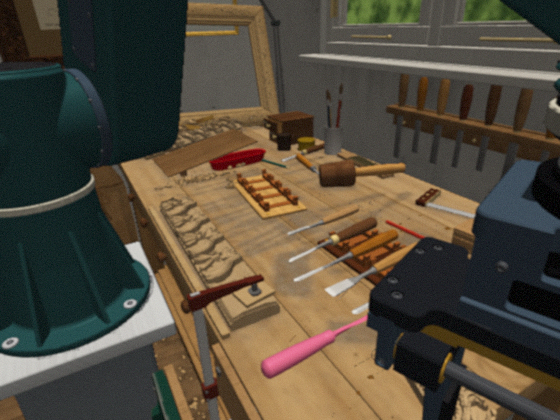

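The top view shows (left is +y): pale rack at about (170,178) and dark rack at about (366,158). Its chisels, from the left, are dark (326), orange long (354), yellow fishtail (382) and red-brown (410). The bench chisel at (272,155) and the pink one at (424,290) are not part of the job. Next I enlarge and measure.

```bash
cat > h.py <<'E'
import numpy as np, cv2
from bench import robot, viewer
def ray(f,px,z):
    K=f["camera_matrix"];T=f["world_from_camera"]
    px=np.atleast_2d(np.array(px,float))
    d=(np.linalg.inv(K)@np.c_[px,np.ones(len(px))].T).T@T[:3,:3].T
    o=T[:3,3]; return o+d*((z-o[2])/d[:,2])[:,None]
def proj(f,P):
    K=f["camera_matrix"];T=np.linalg.inv(f["world_from_camera"])
    P=np.atleast_2d(P); c=(K@((T[:3,:3]@P.T)+T[:3,3:])).T
    return c[:,:2]/c[:,2:]
E
python3 - <<'E'
from h import *
f=viewer.grab_frame("top"); im=f["color"]; np.save("top.npy",im)
bgr=im[:,:,::-1].copy()
a=cv2.resize(bgr[110:320,290:440],None,fx=2.8,fy=2.8,interpolation=cv2.INTER_CUBIC)
b=cv2.resize(bgr[130:220,95:245],None,fx=2.6,fy=2.6,interpolation=cv2.INTER_CUBIC)
c=np.zeros((600,800,3),np.uint8); c[:a.shape[0],:a.shape[1]]=a; c[:b.shape[0],800-b.shape[1]+10-10:]=b[:, :390] if b.shape[1]>390 else b
cv2.imwrite("pics/crop.png",c)
hsv=cv2.cvtColor(im,cv2.COLOR_RGB2HSV)
for n,p in dict(dark=(326,145),long=(353,150),fish=(382,150),red=(409,150),rackd=(340,180),rackp=(115,175),rackp2=(170,180),bench=(290,150),bench2=(100,140)).items(): print(n,im[p[1],p[0]],hsv[p[1],p[0]])
E
```

```text
dark [108  75  49] [ 13 139 108]
long [174 115  51] [ 16 180 174]
fish [199 156 102] [ 17 124 199]
red [97 52 33] [  9 168  97]
rackd [88 49 31] [  9 165  88]
rackp [213 175 116] [ 18 116 213]
rackp2 [208 171 113] [ 18 116 208]
bench [139 122  99] [ 17  73 139]
bench2 [175 150 112] [ 18  92 175]
```

View pics/crop.png

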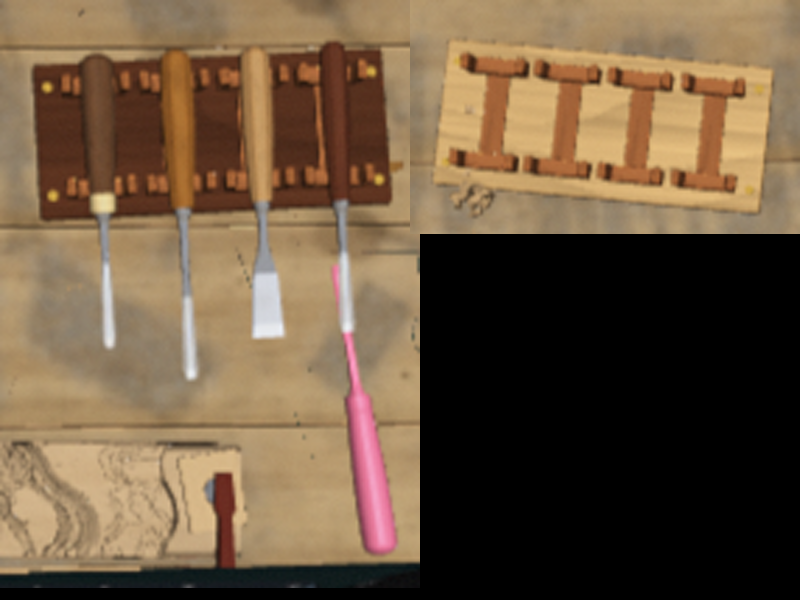

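The crop shows the row from the left as dark (pale ferrule), orange long, yellow fishtail (flared blade) and red-brown. The pink look-alike passes under the red-brown blade at about (412,215). The blocks of the pale rack are clear and usable for measuring.

```bash
python3 - <<'E'
from h import *
f=viewer.grab_frame("top"); im=np.load("top.npy"); hsv=cv2.cvtColor(im,cv2.COLOR_RGB2HSV).astype(int)
H,S,V=hsv[...,0],hsv[...,1],hsv[...,2]
def roi(m,x0,y0,x1,y1):
    o=np.zeros(m.shape,np.uint8); o[y0:y1,x0:x1]=m[y0:y1,x0:x1]; return o
def big(m):
    n,l,s,c=cv2.connectedComponentsWithStats(m); i=1+np.argmax(s[1:,4]); return (l==i).astype(np.uint8)
def rect(m,z):
    p=cv2.minAreaRect(np.argwhere(m)[:,::-1].astype(np.float32)); b=ray(f,cv2.boxPoints(p),z)
    c=b.mean(0); e=[b[1]-b[0],b[2]-b[1]]; e.sort(key=np.linalg.norm)
    s,l=e; 
    return c,np.linalg.norm(s),np.linalg.norm(l),s,l
# racks
pm=roi((S>100)&(V>150),98,138,242,218); pm=cv2.morphologyEx(pm,cv2.MORPH_CLOSE,np.ones((5,5),np.uint8)); pm=big(cv2.morphologyEx(pm,cv2.MORPH_OPEN,np.ones((5,5),np.uint8)))
dm=roi((S>120)&(V<150),295,120,440,195); dm=big(cv2.morphologyEx(dm,cv2.MORPH_CLOSE,np.ones((5,5),np.uint8)))
for n,m in(("pale",pm),("dark",dm)):
    c,w,l,s,L=rect(m,10); 
    if L[1]<0: L=-L
    print(n,c.round(1),w.round(1),l.round(1),"yaw",np.degrees(np.arctan2(-L[0],L[1])).round(2))
# pale blocks
bm=roi((S>150)&(H<14)&pm.astype(bool),98,138,242,218)
cv2.imwrite("pics/m.png",np.hstack([pm,dm,bm])*255)
print("block pixels",bm.sum())
# handles
for n,m in dict(
 dark=roi((S>110)&(V>90)&(V<135)&(H>=11),314,125,335,188),
 long=roi((H>=14)&(S>150)&(V>120),343,122,366,190),
 fish=roi((H>=14)&(S>90)&(V>150),372,122,394,186),
 red=roi((S>120)&(V>75)&(H<13),400,122,418,186)).items():
    m=big(m)
    q=np.argwhere(m)[:,::-1].astype(np.float32)
    c,w,l,s,L=rect(m,37)
    if L[0]<0:L=-L
    print(n,c.round(1),"w",w.round(1),"l",l.round(1),"yaw",np.degrees(np.arctan2(L[1],L[0])).round(2),q.min(0),q.max(0))
E
```

```text
pale [537.9 239.5  10. ] 169.4 309.3 yaw -2.22
dark [ 569.6 -168.8   10. ] 148.4 191.6 yaw 2.13
block pixels 2080
dark [ 566.5 -119.1   37. ] w 43.0 l 127.5 yaw -1.0 [314. 129.] [333. 185.]
long [ 569.3 -185.7   37. ] w 22.6 l 125.3 yaw -1.2 [348. 128.] [358. 183.]
fish [ 572. -258.   37.] w 36.3 l 123.2 yaw -1.48 [377. 127.] [393. 181.]
red [ 571.6 -311.    37. ] w 38.6 l 132.3 yaw -1.68 [400. 125.] [417. 183.]
```

```bash
python3 - <<'E'
import cv2
m=cv2.imread("pics/m.png"); cv2.imwrite("pics/m2.png",cv2.resize(m[110:220],(800,52*1)) if 0 else cv2.hconcat([m[110:230,90:250],m[110:230,560+290:560+440],m[110:230,1120+90:1120+250]]))
E
```

```text
(no output)
```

View pics/m2.png

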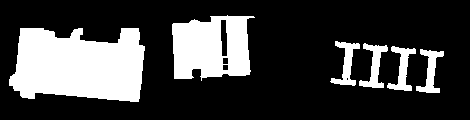

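The block mask is clean, but the board masks leaked into the bench. I'll use the board corners read from the crop, and check them against the block mask and the handle axes.

```bash
cat > rects.py <<'E'
from h import *
f=viewer.grab_frame("top"); im=np.load("top.npy"); hsv=cv2.cvtColor(im,cv2.COLOR_RGB2HSV).astype(int)
H,S,V=hsv[...,0],hsv[...,1],hsv[...,2]
def frame(b):
    TL,TR,BR,BL=b; c=b.mean(0)
    y=(TL-TR+BL-BR)/2; x=(TL-BL+TR-BR)/2
    yw=np.arctan2(-y[0],y[1]); xw=np.arctan2(x[1],x[0])
    return c,np.linalg.norm(x),np.linalg.norm(y),yw,xw
P=np.array([(448,40),(772,69),(757,213),(433,182)],float); P=np.c_[95+(P[:,0]-410)/2.6,130+P[:,1]/2.6]
D=np.array([(33,66),(384,49),(391,203),(41,219)],float)/2.8+[290,110]
gray=cv2.cvtColor(im,cv2.COLOR_RGB2GRAY)
for n,p in(("pale",P),("dark",D)):
    print(n,[v.round(3) for v in frame(ray(f,p-0.5+0.0,10))])
m=np.zeros(S.shape,np.uint8); r=np.s_[138:218,98:242]; m[r]=((S>150)&(H<14))[r]
n,l,s,c=cv2.connectedComponentsWithStats(m)
for i in range(1,n):
    if s[i,4]<100: continue
    q=np.argwhere(l==i)[:,::-1].astype(np.float32)
    # split top and bottom blocks: rows far from centroid
    b=cv2.boxPoints(cv2.minAreaRect(q)); w=ray(f,b,39); 
    print(w.mean(0).round(1), [np.linalg.norm(w[1]-w[0]).round(1),np.linalg.norm(w[2]-w[1]).round(1)], s[i])
E
python3 rects.py
python3 - <<'E'
from rects import *
# handle axes: per-row bounds in local contrast, print rows
for y in (135,145,155,165,175):
    print(y,"dark",[tuple(im[y,x]) for x in range(318,334)][::1])
E
```

```text
pale [array([525.753, 234.928,  10.   ]), np.float64(127.616), np.float64(287.296), np.float64(-0.102), np.float64(-0.098)]
dark [array([ 569.208, -217.983,   10.   ]), np.float64(127.706), np.float64(289.167), np.float64(0.038), np.float64(0.026)]
[533.8 327.5  39. ] [np.float64(96.4), np.float64(56.7)] [110 151  30  45 521]
[527.9 264.   39. ] [np.float64(97.6), np.float64(55.1)] [139 153  29  45 530]
[520.9 201.1  39. ] [np.float64(96.6), np.float64(55.1)] [167 156  29  45 523]
[514.1 137.6  39. ] [np.float64(96.0), np.float64(52.9)] [196 159  28  44 506]
pale [array([525.753, 234.928,  10.   ]), np.float64(127.616), np.float64(287.296), np.float64(-0.102), np.float64(-0.098)]
dark [array([ 569.208, -217.983,   10.   ]), np.float64(127.706), np.float64(289.167), np.float64(0.038), np.float64(0.026)]
[533.8 327.5  39. ] [np.float64(96.4), np.float64(56.7)] [110 151  30  45 521]
[527.9 264.   39. ] [np.float64(97.6), np.float64(55.1)] [139 153  29  45 530]
[520.9 201.1  39. ] [np.float64(96.6), np.float64(55.1)] [167 156  29  45 523]
[514.1 137.6  39. ] [np.float64(96.0), np.float64
[... 2943 characters left out ...]
uint8(92), np.uint8(53)), (np.uint8(179), np.uint8(111), np.uint8(63)), (np.uint8(177), np.uint8(108), np.uint8(61)), (np.uint8(126), np.uint8(78), np.uint8(45)), (np.uint8(84), np.uint8(54), np.uint8(34)), (np.uint8(91), np.uint8(62), np.uint8(40)), (np.uint8(106), np.uint8(70), np.uint8(46)), (np.uint8(105), np.uint8(70), np.uint8(44)), (np.uint8(109), np.uint8(75), np.uint8(50)), (np.uint8(108), np.uint8(74), np.uint8(47)), (np.uint8(106), np.uint8(71), np.uint8(45)), (np.uint8(96), np.uint8(63), np.uint8(41)), (np.uint8(98), np.uint8(65), np.uint8(44)), (np.uint8(168), np.uint8(104), np.uint8(60)), (np.uint8(177), np.uint8(110), np.uint8(62)), (np.uint8(116), np.uint8(69), np.uint8(39))]
```

The two measurements agree. The pale rack is at (525.7, 234.8) with yaw -0.104, and the blocks give the same after parallax. The dark rack is at (569.2, -218) with yaw +0.032. The board sizes come out 128 x 288, against 130 x 290. The long handle, at (569, -186), is on its computed rest place (568, -186). I start moving towards the dark chisel.

```bash
cat > plan.py <<'E'
from h import *
import sys
# usage: plan.py x y z yaw(rad of rack)
def plan(x,y,z,yaw):
    s=robot.sense(); R=s["tool_rot"]; p=s["tool_pos"]
    d=R.T@(np.array([x,y,z])-p)
    a=np.array([np.sin(yaw),-np.cos(yaw),0]); w=np.arctan2(a@R[:,1],a@R[:,0])
    print("t",s["time"],"pos",p.round(1),"move cm",(d/10).round(2),"wz",w.round(3),"tilt",np.degrees(np.arccos(-R[2,2])).round(2),"F",s["force"].round(1),"width",(s["width"]*91).round(1),"len",np.linalg.norm(d).round(0))
if __name__=="__main__": plan(*map(float,sys.argv[1:5]))
E
python3 plan.py 566.1 -122 120 0.032
python3 - <<'E'
from h import *
f=viewer.grab_frame("top")
P=[(566.1,-122,37),(568.2,-186,37),(570.2,-250,37),(572.3,-314,37),(515.8,139.3,24),(522.4,203,24),(529,266.6,24),(535.6,330.3,24)]
px=proj(f,np.array(P,float)); print(px.round(1))
im=cv2.resize(f["color"][100:240,90:450,::-1],None,fx=2.2,fy=2.2)
for q in px: cv2.drawMarker(im,tuple(int(v) for v in (q-[90,100])*2.2),(0,255,0),0,12)
cv2.imwrite("pics/chk.png",im)
E
```

```text
[[324.8 157. ]
 [353.2 155.9]
 [381.5 154.7]
 [409.8 153.6]
 [209.5 181. ]
 [181.4 178.4]
 [153.4 175.7]
 [125.3 173.1]]Traceback (most recent call last):
  File "plan.py", line 9, in <module>
    if __name__=="__main__": plan(*map(float,sys.argv[1:5]))
                             ~~~~^^^^^^^^^^^^^^^^^^^^^^^^^^^
  File "plan.py", line 8, in plan
    print("t",s["time"],"pos",p.round(1),"move cm",(d/10).round(2),"wz",w.round(3),"tilt",np.degrees(np.arccos(-R[2,2])).round(2),"F",s["force"].round(1),"width",(s["width"]*91).round(1),"len",np.linalg.norm(d).round(0))
                                                                                                                                                                  ^^^^^^^^^^^^^^^^^^^^^
AttributeError: 'float' object has no attribute 'round'
```

View pics/chk.png

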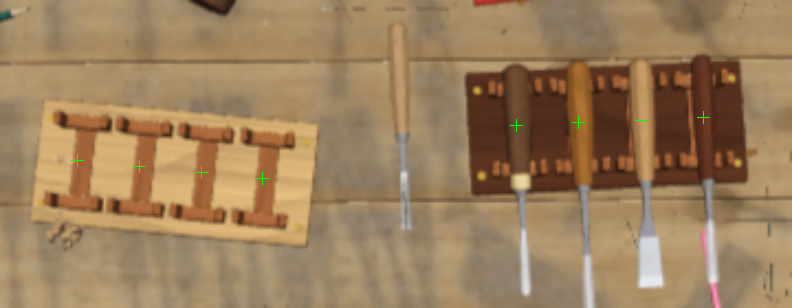

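Request:
{"method": "jog_arm", "body": {"series": [{"tx": -2.4, "ty": -3.1, "wz": 0.07, "grip": 5.0}, {"tx": -4.8, "ty": -6.2, "wz": 0.14, "grip": 5.0}, {"tx": -7.2, "ty": -9.3, "wz": 0.21, "grip": 5.0}, {"tx": -9.6, "ty": -12.4, "wz": 0.28, "grip": 5.0}, {"tx": -12, "ty": -15.5, "wz": 0.33, "grip": 5.0}], "force": 25}}

```text
validation failed for argument at $.se...
```

```bash
python3 plan.py 566.1 -122 120 0.032
```

```text
Traceback (most recent call last):
  File "plan.py", line 9, in <module>
    if __name__=="__main__": plan(*map(float,sys.argv[1:5]))
                             ~~~~^^^^^^^^^^^^^^^^^^^^^^^^^^^
  File "plan.py", line 8, in plan
    print("t",s["time"],"pos",p.round(1),"move cm",(d/10).round(2),"wz",w.round(3),"tilt",np.degrees(np.arccos(-R[2,2])).round(2),"F",s["force"].round(1),"width",(s["width"]*91).round(1),"len",np.linalg.norm(d).round(0))
                                                                                                                                                                  ^^^^^^^^^^^^^^^^^^^^^
AttributeError: 'float' object has no attribute 'round'
```

The markers sit on the handle middles of all four chisels. On the pale rack they seem a few mm left of the bars, so I measure the bars more precisely. The move call was refused because of how I wrote its argument.

```bash
sed -i 's/(s\["width"\]\*91).round(1)/round(s["width"]*91,1)/' plan.py; python3 - <<'E'
from rects import *
for i in range(1,n):
    if s[i,4]<100: continue
    y0=s[i,1]+17; y1=s[i,1]+29
    pts=[]
    for y in range(y0,y1):
        xs=np.where(l[y]==i)[0]
        # keep main run near bar
        pts.append((xs.mean(),y,len(xs)))
    pts=np.array(pts); w=ray(f,pts[:,:2],13)
    print("bar mid",w.mean(0).round(1),"width px",pts[:,2].mean().round(1))
    q=np.argwhere(l==i)[:,::-1]
    # left ends of the blocks (cheek outer edge)
    for nm,sel in(("far",q[q[:,1]<s[i,1]+12]),("near",q[q[:,1]>s[i,1]+s[i,3]-12])):
        a=sel[np.argsort(sel[:,0])][:6].mean(0); b=sel[np.argsort(sel[:,0])][-6:].mean(0)
        print("  ",nm,"left@39",ray(f,a,39)[0].round(1),"right@39",ray(f,b,39)[0].round(1),"right@10",ray(f,b,10)[0].round(1))
a=cv2.resize(im[140:215,95:245,::-1],None,fx=5.3,fy=5.3,interpolation=cv2.INTER_CUBIC); cv2.imwrite("pics/pale.png",a)
E
python3 plan.py 566.1 -122 120 0.032
```

```text
pale [array([525.753, 234.928,  10.   ]), np.float64(127.616), np.float64(287.296), np.float64(-0.102), np.float64(-0.098)]
dark [array([ 569.208, -217.983,   10.   ]), np.float64(127.706), np.float64(289.167), np.float64(0.038), np.float64(0.026)]
[533.8 327.5  39. ] [np.float64(96.4), np.float64(56.7)] [110 151  30  45 521]
[527.9 264.   39. ] [np.float64(97.6), np.float64(55.1)] [139 153  29  45 530]
[520.9 201.1  39. ] [np.float64(96.6), np.float64(55.1)] [167 156  29  45 523]
[514.1 137.6  39. ] [np.float64(96.0), np.float64(52.9)] [196 159  28  44 506]
bar mid [536.3 329.1  13. ] width px 8.1
   far left@39 [579.6 349.4  39. ] right@39 [571.1 296.2  39. ] right@10 [576.3 303.5  10. ]
   near left@39 [495.3 358.   39. ] right@39 [490.3 304.4  39. ] right@10 [493.5 311.8  10. ]
bar mid [531.1 265.2  13. ] width px 8.1
   far left@39 [572.2 286.5  39. ] right@39 [564.1 233.7  39. ] right@10 [569.1 239.4  10. ]
   near left@39 [489.  294.7  39. ] right@39 [482.6 241.8  39. ] right@10 [485.6 247.7  10. ]
bar mid [523.6 201.7  13. ] width px 8.1
   far left@39 [566.7 223.2  39. ] right@39 [560.2 170.4  39. ] right@10 [565.  174.7  10. ]
   near left@39 [481.7 231.3  39. ] right@39 [475.6 179.2  39. ] right@10 [478.5 183.7  10. ]
bar mid [516.1 138.1  13. ] width px 7.8
   far left@39 [559.7 158.4  39. ] right@39 [553.5 107.6  39. ] right@10 [558.2 110.3  10. ]
   near left@39 [475.5 167.3  39. ] right@39 [470.9 116.7  39. ] right@10 [473.6 119.7  10. ]
t 0.4 pos [ 248.4 -654.4  213.8] move cm [-38.5  -48.59   9.39] wz 0.331 tilt 0.01 F [ 0.4  0.8 -0.3] width 90.9 len 627.0
```

View pics/pale.png

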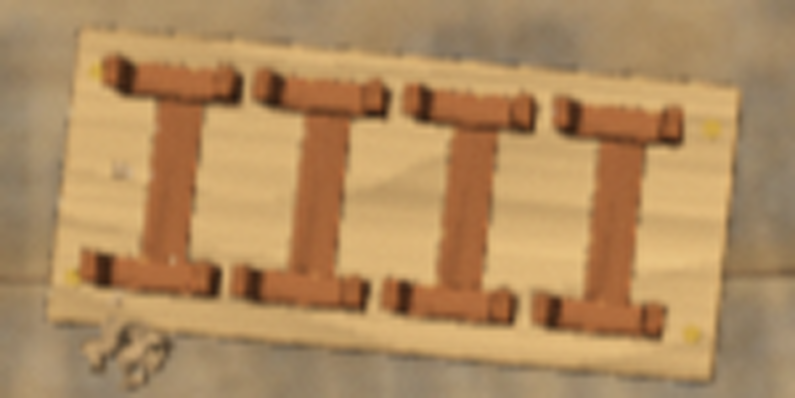

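Request:
{"method": "jog_arm", "body": {"series": [{"tx": -2.4, "ty": -3.1, "tz": 0, "wx": 0, "wy": 0, "wz": 0.07, "grip": 5.0}, {"tx": -4.8, "ty": -6.2, "tz": 0, "wx": 0, "wy": 0, "wz": 0.14, "grip": 5.0}, {"tx": -7.2, "ty": -9.3, "tz": 0, "wx": 0, "wy": 0, "wz": 0.21, "grip": 5.0}, {"tx": -9.6, "ty": -12.4, "tz": 0, "wx": 0, "wy": 0, "wz": 0.28, "grip": 5.0}, {"tx": -12.0, "ty": -15.5, "tz": 0, "wx": 0, "wy": 0, "wz": 0.33, "grip": 5.0}], "force": 25}}

```text
time: 0.82
tool_pos: [351.3, -485.7, 214.0]
tool_rot: [[0.029, -1.0, 0.0], [-1.0, -0.029, -0.0], [0.0, -0.0, -1.0]]
force: [1.2, -0.9, 0.3]
width: 0.664
```

Request:
{"method": "jog_arm", "body": {"series": [{"tx": -3.3, "ty": -2.1, "tz": 0.8}, {"tx": -6.6, "ty": -4.2, "tz": 1.6}, {"tx": -9.9, "ty": -6.3, "tz": 2.4}, {"tx": -13.2, "ty": -8.4, "tz": 3.2}, {"tx": -16.5, "ty": -10.5, "tz": 4}]}}

```text
validation failed for argument at $.se...
```

Request:
{"method": "jog_arm", "body": {"series": [{"tx": -3.3, "ty": -2.1, "tz": 0.8}, {"tx": -6.6, "ty": -4.2, "tz": 1.6}, {"tx": -9.9, "ty": -6.3, "tz": 2.4}, {"tx": -13.2, "ty": -8.4, "tz": 3.2}, {"tx": -16.5, "ty": -10.5, "tz": 4}]}}

```text
validation failed for argument at $.se...
```

```bash
python3 plan.py 566.1 -122 18 0.032
```

```text
t 0.8167 pos [ 351.3 -485.7  214. ] move cm [-35.74 -22.51  19.6 ] wz -0.003 tilt 0.01 F [ 1.2 -0.9  0.3] width 60.5 len 466.0
```

Request:
{"method": "jog_arm", "body": {"series": [{"tx": -3.3, "ty": -2.1, "tz": 0.8, "wx": 0, "wy": 0, "wz": 0, "grip": 5.0}, {"tx": -6.6, "ty": -4.2, "tz": 1.6, "wx": 0, "wy": 0, "wz": 0, "grip": 5.0}, {"tx": -9.9, "ty": -6.3, "tz": 2.4, "wx": 0, "wy": 0, "wz": 0, "grip": 5.0}, {"tx": -13.2, "ty": -8.4, "tz": 3.2, "wx": 0, "wy": 0, "wz": 0, "grip": 5.0}, {"tx": -16.5, "ty": -10.5, "tz": 4.0, "wx": 0, "wy": 0, "wz": 0, "grip": 5.0}]}}

```text
time: 1.23
tool_pos: [451.0, -317.2, 173.9]
tool_rot: [[0.033, -0.999, 0.0], [-0.999, -0.033, -0.0], [0.0, -0.0, -1.0]]
force: [0.5, -0.5, 0.3]
width: 0.552
```

Request:
{"method": "jog_arm", "body": {"series": [{"tx": -3.3, "ty": -2.1, "tz": 0.8, "wx": 0, "wy": 0, "wz": 0, "grip": 5.0}, {"tx": -6.6, "ty": -4.2, "tz": 1.6, "wx": 0, "wy": 0, "wz": 0, "grip": 5.0}, {"tx": -9.9, "ty": -6.3, "tz": 2.4, "wx": 0, "wy": 0, "wz": 0, "grip": 5.0}, {"tx": -13.2, "ty": -8.4, "tz": 3.2, "wx": 0, "wy": 0, "wz": 0, "grip": 5.0}, {"tx": -16.5, "ty": -10.5, "tz": 4.0, "wx": 0, "wy": 0, "wz": 0, "grip": 5.0}]}}

```text
time: 1.65
tool_pos: [550.6, -148.7, 133.8]
tool_rot: [[0.033, -0.999, 0.0], [-0.999, -0.033, -0.0], [0.0, -0.0, -1.0]]
force: [1.0, 0.0, 0.7]
width: 0.551
```

```bash
python3 plan.py 566.1 -122 18 0.032
```

```text
t 1.65 pos [ 550.6 -148.7  133.8] move cm [-2.62 -1.63 11.58] wz 0.001 tilt 0.03 F [1.  0.  0.7] width 50.1 len 120.0
```

Request:
{"method": "jog_arm", "body": {"series": [{"tx": -2.6, "ty": -1.6, "tz": 2.0, "wx": 0, "wy": 0, "wz": 0, "grip": 5.0}, {"tx": -2.6, "ty": -1.6, "tz": 5.0, "wx": 0, "wy": 0, "wz": 0, "grip": 5.0}, {"tx": -2.6, "ty": -1.6, "tz": 8.0, "wx": 0, "wy": 0, "wz": 0, "grip": 5.0}, {"tx": -2.6, "ty": -1.6, "tz": 10.5, "wx": 0, "wy": 0, "wz": 0, "grip": 5.0}, {"tx": -2.6, "ty": -1.6, "tz": 11.6, "wx": 0, "wy": 0, "wz": 0, "grip": 5.0}]}}

```text
time: 2.07
tool_pos: [563.4, -123.3, 15.0]
tool_rot: [[0.033, -0.999, -0.003], [-0.999, -0.033, 0.001], [-0.001, 0.003, -1.0]]
force: [-1.0, -0.1, 0.3]
width: 0.548
```

```bash
python3 - <<'E'
from h import *
for n in("top","side"):
    f=viewer.grab_frame(n); c=f["color"][100:260,250:470] if n=="top" else f["color"][200:330,280:460]
    cv2.imwrite(f"pics/g1{n}.png",cv2.resize(c[:,:,::-1],None,fx=3,fy=3,interpolation=cv2.INTER_CUBIC))
E
python3 plan.py 566.1 -122 18 0.032
```

```text
t 2.1667 pos [ 563.8 -123.8   16.4] move cm [-0.17 -0.23 -0.16] wz 0.001 tilt 0.18 F [-0.2 -0.3  1.9] width 49.6 len 3.0
```

View pics/g1side.png

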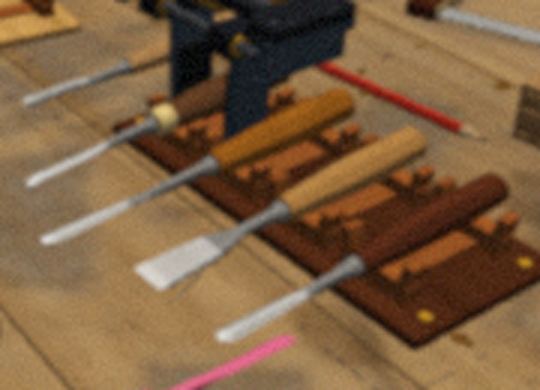

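View pics/g1top.png

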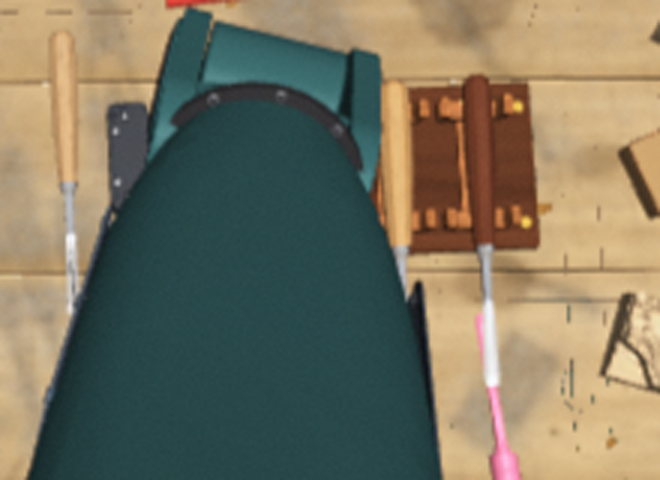

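The side view shows the two fingers either side of the dark handle, clear of the orange one. I close with a small correction.

Request:
{"method": "jog_arm", "body": {"series": [{"tx": -0.1, "ty": -0.2, "tz": -0.1, "wx": 0, "wy": 0, "wz": 0, "grip": 5.0}, {"tx": -0.1, "ty": -0.2, "tz": -0.1, "wx": 0, "wy": 0, "wz": 0, "grip": 1.5}, {"tx": -0.1, "ty": -0.2, "tz": -0.1, "wx": 0, "wy": 0, "wz": 0, "grip": 1.5}, {"tx": -0.1, "ty": -0.2, "tz": -0.1, "wx": 0, "wy": 0, "wz": 0, "grip": 1.5}, {"tx": -0.1, "ty": -0.2, "tz": -0.1, "wx": 0, "wy": 0, "wz": 0, "grip": 1.5}], "force": 25}}

```text
time: 2.58
tool_pos: [567.4, -123.1, 19.9]
tool_rot: [[0.033, -0.999, 0.001], [-0.999, -0.033, -0.0], [0.0, -0.001, -1.0]]
force: [-0.9, -1.0, 1.8]
width: 0.286
```

Request:
{"method": "jog_arm", "body": {"series": [{"tx": 0, "ty": 0, "tz": 0, "wx": 0, "wy": 0, "wz": 0, "grip": 1.5}, {"tx": 0, "ty": 0, "tz": 0, "wx": 0, "wy": 0, "wz": 0, "grip": 1.5}, {"tx": 0, "ty": 0, "tz": 0, "wx": 0, "wy": 0, "wz": 0, "grip": 1.5}]}}

```text
time: 2.83
tool_pos: [567.4, -123.2, 19.7]
tool_rot: [[0.033, -0.999, 0.001], [-0.999, -0.033, -0.0], [0.0, -0.001, -1.0]]
force: [-1.9, 0.6, 8.7]
width: 0.271
```

```bash
python3 plan.py 566.1 -122 18 0.032
```

```text
t 2.8333 pos [ 567.4 -123.2   19.7] move cm [-0.12  0.12  0.17] wz 0.001 tilt 0.05 F [-1.9  0.6  8.7] width 24.7 len 2.0
```

Gripped at 24.7 mm, which fits the handle. Now lift.

Request:
{"method": "jog_arm", "body": {"series": [{"tx": 0, "ty": 0, "tz": -0.8, "wx": 0, "wy": 0, "wz": 0, "grip": 1.5}, {"tx": 0, "ty": 0, "tz": -2.4, "wx": 0, "wy": 0, "wz": 0, "grip": 1.5}, {"tx": 0, "ty": 0, "tz": -4.6, "wx": 0, "wy": 0, "wz": 0, "grip": 1.5}, {"tx": 0, "ty": 0, "tz": -7.0, "wx": 0, "wy": 0, "wz": 0, "grip": 1.5}, {"tx": 0, "ty": 0, "tz": -9.0, "wx": 0, "wy": 0, "wz": 0, "grip": 1.5}]}}

```text
time: 3.25
tool_pos: [566.9, -123.0, 110.7]
tool_rot: [[0.033, -0.999, 0.0], [-0.999, -0.033, -0.0], [0.0, -0.0, -1.0]]
force: [0.6, 0.4, -0.7]
width: 0.27
```

```bash
python3 plan.py 516.2 138.6 110 -0.104;  python3 - <<'E'
from h import *
f=viewer.grab_frame("side"); c=f["color"][130:330,200:500]
cv2.imwrite("pics/l1.png",cv2.resize(c[:,:,::-1],None,fx=2.5,fy=2.5,interpolation=cv2.INTER_CUBIC))
E
```

```text
t 3.25 pos [ 566.9 -123.   110.7] move cm [-26.31   4.21   0.07] wz 0.137 tilt 0.02 F [ 0.6  0.4 -0.7] width 24.6 len 266.0
```

View pics/l1.png

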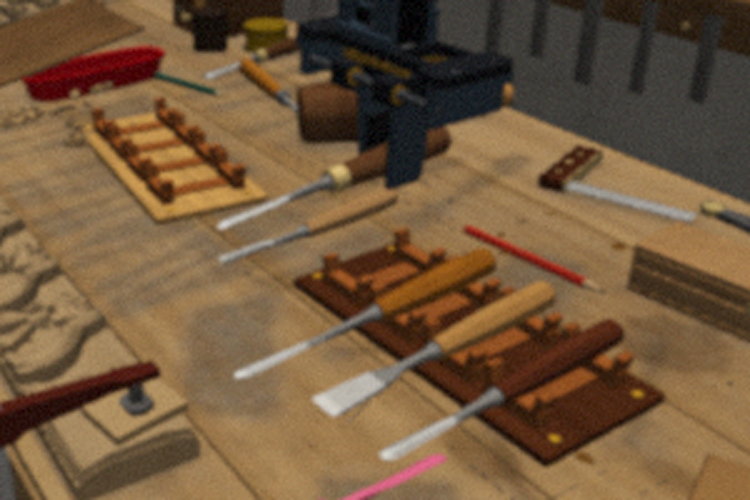

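The dark chisel is held level and clear of everything. Carry it to the pale rack's rightmost rest (y = -96).

Request:
{"method": "jog_arm", "body": {"series": [{"tx": -1.8, "ty": 0.3, "tz": 0, "wx": 0, "wy": 0, "wz": 0, "grip": 1.5}, {"tx": -4.8, "ty": 0.7, "tz": 0, "wx": 0, "wy": 0, "wz": 0, "grip": 1.5}, {"tx": -7.8, "ty": 1.2, "tz": 0, "wx": 0, "wy": 0, "wz": 0, "grip": 1.5}, {"tx": -10.8, "ty": 1.7, "tz": 0, "wx": 0, "wy": 0, "wz": 0, "grip": 1.5}, {"tx": -14.0, "ty": 2.2, "tz": 0, "wx": 0, "wy": 0, "wz": 0, "grip": 1.5}]}}

```text
time: 3.72
tool_pos: [539.7, 17.2, 109.1]
tool_rot: [[0.032, -0.999, 0.0], [-0.999, -0.032, 0.0], [-0.0, -0.0, -1.0]]
force: [0.1, 0.6, -2.5]
width: 0.27
```

Request:
{"method": "jog_arm", "body": {"series": [{"tx": -3.0, "ty": 0.5, "tz": 0, "wx": 0, "wy": 0, "wz": 0.03, "grip": 1.5}, {"tx": -6.0, "ty": 1.0, "tz": 0, "wx": 0, "wy": 0, "wz": 0.06, "grip": 1.5}, {"tx": -9.0, "ty": 1.5, "tz": 0, "wx": 0, "wy": 0, "wz": 0.1, "grip": 1.5}, {"tx": -11.4, "ty": 1.9, "tz": 0, "wx": 0, "wy": 0, "wz": 0.137, "grip": 1.5}, {"tx": -12.3, "ty": 2.0, "tz": 0, "wx": 0, "wy": 0, "wz": 0.137, "grip": 1.5}]}}

```text
time: 4.13
tool_pos: [515.4, 140.8, 109.1]
tool_rot: [[-0.104, -0.995, -0.0], [-0.995, 0.104, 0.0], [-0.0, 0.0, -1.0]]
force: [0.6, -0.5, -0.8]
width: 0.272
```

Request:
{"method": "jog_arm", "body": {"series": [{"tx": 0, "ty": 0, "tz": 0, "wx": 0, "wy": 0, "wz": 0, "grip": 1.5}, {"tx": 0, "ty": 0, "tz": 0, "wx": 0, "wy": 0, "wz": 0, "grip": 1.5}]}}

```text
time: 4.3
tool_pos: [516.3, 138.3, 109.0]
tool_rot: [[-0.102, -0.995, -0.0], [-0.995, 0.102, -0.0], [0.0, -0.0, -1.0]]
force: [0.6, 0.2, -1.4]
width: 0.271
```

```bash
python3 plan.py 516.2 138.6 20 -0.104;  python3 - <<'E'
from h import *
f=viewer.grab_frame("side"); c=f["color"][130:330,200:500]
cv2.imwrite("pics/l2.png",cv2.resize(c[:,:,::-1],None,fx=2.5,fy=2.5,interpolation=cv2.INTER_CUBIC))
f=viewer.grab_frame("top");
cv2.imwrite("pics/l2t.png",cv2.resize(f["color"][100:290,80:330,::-1],None,fx=3,fy=3,interpolation=cv2.INTER_CUBIC))
E
```

```text
t 4.3 pos [516.3 138.3 109. ] move cm [-0.03  0.02  8.9 ] wz 0.002 tilt 0.01 F [ 0.6  0.2 -1.4] width 24.6 len 89.0
```

View pics/l2.png

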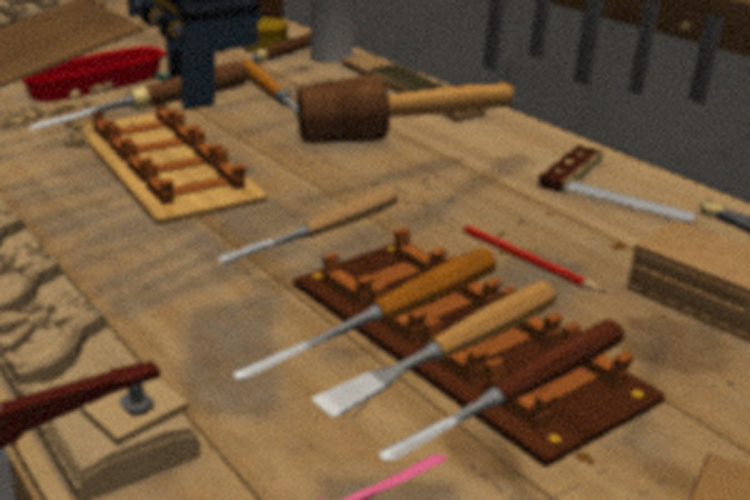

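On target within 1 mm. Lower it to the height at which it was gripped (about 20 mm).

Request:
{"method": "jog_arm", "body": {"series": [{"tx": 0, "ty": 0, "tz": 2.4, "wx": 0, "wy": 0, "wz": 0, "grip": 1.5}, {"tx": 0, "ty": 0, "tz": 4.8, "wx": 0, "wy": 0, "wz": 0, "grip": 1.5}, {"tx": 0, "ty": 0, "tz": 6.5, "wx": 0, "wy": 0, "wz": 0, "grip": 1.5}, {"tx": 0, "ty": 0, "tz": 7.5, "wx": 0, "wy": 0, "wz": 0, "grip": 1.5}, {"tx": 0, "ty": 0, "tz": 8.0, "wx": 0, "wy": 0, "wz": 0, "grip": 1.5}]}}

```text
time: 4.82
tool_pos: [515.8, 137.5, 27.7]
tool_rot: [[-0.105, -0.994, -0.002], [-0.994, 0.105, -0.0], [0.001, 0.002, -1.0]]
force: [-0.0, 0.3, -0.4]
width: 0.267
```

Request:
{"method": "jog_arm", "body": {"series": [{"tx": 0, "ty": 0, "tz": 0.2, "wx": 0, "wy": 0, "wz": 0, "grip": 1.5}, {"tx": 0, "ty": 0, "tz": 0.4, "wx": 0, "wy": 0, "wz": 0, "grip": 1.5}, {"tx": 0, "ty": 0, "tz": 0.6, "wx": 0, "wy": 0, "wz": 0, "grip": 1.5}, {"tx": 0, "ty": 0, "tz": 0.8, "wx": 0, "wy": 0, "wz": 0, "grip": 1.5}, {"tx": 0, "ty": 0, "tz": 0.8, "wx": 0, "wy": 0, "wz": 0, "grip": 1.5}]}}

```text
time: 5.23
tool_pos: [516.5, 138.6, 21.2]
tool_rot: [[-0.104, -0.995, 0.001], [-0.995, 0.104, 0.0], [-0.0, -0.001, -1.0]]
force: [0.3, 0.6, -1.6]
width: 0.272
```

```bash
python3 plan.py 516.2 138.6 20 -0.104;  python3 - <<'E'
from h import *
f=viewer.grab_frame("side"); c=f["color"][150:240,200:320]
cv2.imwrite("pics/l3.png",cv2.resize(c[:,:,::-1],None,fx=6,fy=6,interpolation=cv2.INTER_CUBIC))
E
```

```text
t 5.2333 pos [516.5 138.6  21.2] move cm [-0.    0.03  0.12] wz -0.0 tilt 0.03 F [ 0.3  0.6 -1.6] width 24.7 len 1.0
```

View pics/l3.png

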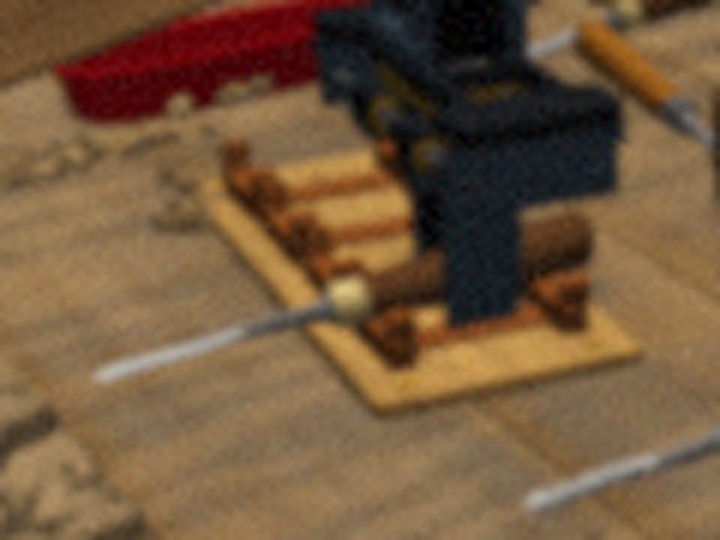

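The side view shows the handle in both notches of the rightmost rest. I lower the last 1 mm, open, and lift.

Request:
{"method": "jog_arm", "body": {"series": [{"tx": 0, "ty": 0, "tz": 0.1, "wx": 0, "wy": 0, "wz": 0, "grip": 1.5}, {"tx": 0, "ty": 0, "tz": 0.15, "wx": 0, "wy": 0, "wz": 0, "grip": 1.5}, {"tx": 0, "ty": 0, "tz": 0.15, "wx": 0, "wy": 0, "wz": 0, "grip": 3.0}, {"tx": 0, "ty": 0, "tz": 0.1, "wx": 0, "wy": 0, "wz": 0, "grip": 4.8}, {"tx": 0, "ty": 0, "tz": 0.1, "wx": 0, "wy": 0, "wz": 0, "grip": 4.8}]}}

```text
time: 5.7
tool_pos: [516.4, 138.6, 20.1]
tool_rot: [[-0.104, -0.995, 0.0], [-0.995, 0.104, 0.0], [-0.0, -0.0, -1.0]]
force: [-0.3, -0.6, 0.9]
width: 0.445
```

Request:
{"method": "jog_arm", "body": {"series": [{"tx": 0, "ty": 0, "tz": 0, "wx": 0, "wy": 0, "wz": 0, "grip": 4.8}, {"tx": 0, "ty": 0, "tz": -1.5, "wx": 0, "wy": 0, "wz": 0, "grip": 4.8}, {"tx": 0, "ty": 0, "tz": -4.5, "wx": 0, "wy": 0, "wz": 0, "grip": 4.8}, {"tx": 0, "ty": 0, "tz": -7.5, "wx": 0, "wy": 0, "wz": 0, "grip": 4.8}, {"tx": 0, "ty": 0, "tz": -9.5, "wx": 0, "wy": 0, "wz": 0, "grip": 4.8}]}}

```text
time: 6.12
tool_pos: [516.9, 138.6, 117.2]
tool_rot: [[-0.104, -0.995, 0.001], [-0.995, 0.104, 0.0], [-0.0, -0.001, -1.0]]
force: [-0.2, 0.8, 1.0]
width: 0.524
```

```bash
python3 plan.py 568.8 -186.5 110 0.032;  python3 - <<'E'
from h import *
f=viewer.grab_frame("side"); c=f["color"][150:240,200:320]
cv2.imwrite("pics/l4.png",cv2.resize(c[:,:,::-1],None,fx=6,fy=6,interpolation=cv2.INTER_CUBIC))
E
```

```text
t 6.1167 pos [516.9 138.6 117.2] move cm [31.8  -8.55  0.72] wz -0.136 tilt 0.08 F [-0.2  0.8  1. ] width 47.7 len 329.0
```

View pics/l4.png

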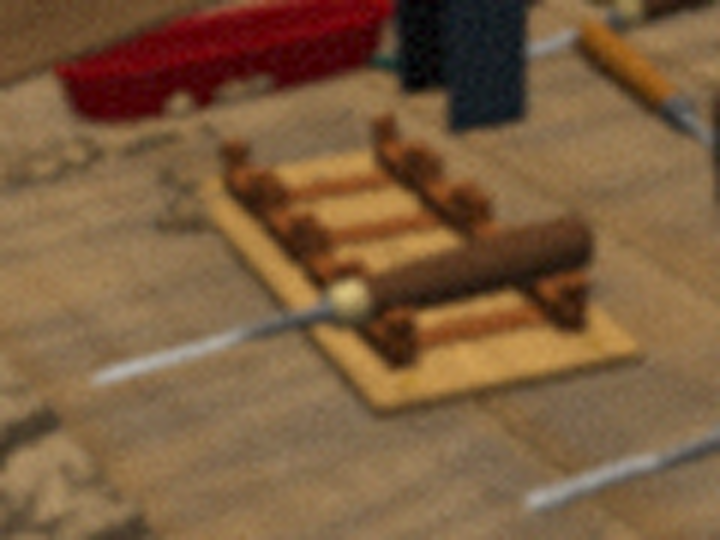

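The dark chisel lies in place. Next is the orange long one.

Request:
{"method": "jog_arm", "body": {"series": [{"tx": 2.4, "ty": -0.7, "tz": 0, "wx": 0, "wy": 0, "wz": 0, "grip": 5.0}, {"tx": 5.8, "ty": -1.6, "tz": 0, "wx": 0, "wy": 0, "wz": 0, "grip": 5.0}, {"tx": 9.2, "ty": -2.5, "tz": 0, "wx": 0, "wy": 0, "wz": 0, "grip": 5.0}, {"tx": 12.6, "ty": -3.4, "tz": 0, "wx": 0, "wy": 0, "wz": 0, "grip": 5.0}, {"tx": 16.0, "ty": -4.3, "tz": 0, "wx": 0, "wy": 0, "wz": 0, "grip": 5.0}]}}

```text
time: 6.58
tool_pos: [542.4, -26.7, 114.9]
tool_rot: [[-0.104, -0.995, 0.0], [-0.995, 0.104, -0.0], [-0.0, -0.0, -1.0]]
force: [1.4, 0.5, -0.3]
width: 0.547
```

Request:
{"method": "jog_arm", "body": {"series": [{"tx": 3.5, "ty": -0.9, "tz": 0, "wx": 0, "wy": 0, "wz": -0.03, "grip": 5.0}, {"tx": 7.0, "ty": -1.8, "tz": 0, "wx": 0, "wy": 0, "wz": -0.06, "grip": 5.0}, {"tx": 10.5, "ty": -2.8, "tz": 0, "wx": 0, "wy": 0, "wz": -0.1, "grip": 5.0}, {"tx": 13.8, "ty": -3.7, "tz": 0, "wx": 0, "wy": 0, "wz": -0.136, "grip": 5.0}, {"tx": 15.8, "ty": -4.25, "tz": 0, "wx": 0, "wy": 0, "wz": -0.136, "grip": 5.0}]}}

```text
time: 7.0
tool_pos: [568.6, -189.7, 114.9]
tool_rot: [[0.033, -0.999, 0.001], [-0.999, -0.033, -0.0], [0.0, -0.001, -1.0]]
force: [-0.2, 0.4, 1.4]
width: 0.548
```

Request:
{"method": "jog_arm", "body": {"series": [{"tx": 0, "ty": 0, "tz": 0, "wx": 0, "wy": 0, "wz": 0, "grip": 5.0}, {"tx": 0, "ty": 0, "tz": 0, "wx": 0, "wy": 0, "wz": 0, "grip": 5.0}]}}

```text
time: 7.17
tool_pos: [568.1, -187.5, 114.6]
tool_rot: [[0.03, -1.0, -0.0], [-1.0, -0.03, 0.0], [-0.0, 0.0, -1.0]]
force: [-0.1, 0.5, -1.0]
width: 0.546
```

```bash
python3 plan.py 568.6 -186.3 19 0.032
```

```text
t 7.1667 pos [ 568.1 -187.5  114.6] move cm [-0.12 -0.06  9.56] wz -0.002 tilt 0.02 F [-0.1  0.5 -1. ] width 49.7 len 96.0
```

Request:
{"method": "jog_arm", "body": {"series": [{"tx": -0.1, "ty": 0, "tz": 2.4, "wx": 0, "wy": 0, "wz": 0, "grip": 5.0}, {"tx": -0.1, "ty": 0, "tz": 5.4, "wx": 0, "wy": 0, "wz": 0, "grip": 5.0}, {"tx": -0.1, "ty": 0, "tz": 8.0, "wx": 0, "wy": 0, "wz": 0, "grip": 5.0}, {"tx": -0.1, "ty": 0, "tz": 9.2, "wx": 0, "wy": 0, "wz": 0, "grip": 5.0}, {"tx": -0.1, "ty": 0, "tz": 9.5, "wx": 0, "wy": 0, "wz": 0, "grip": 5.0}]}}

```text
time: 7.58
tool_pos: [566.7, -184.3, 17.8]
tool_rot: [[0.033, -0.999, -0.003], [-0.999, -0.033, 0.001], [-0.001, 0.003, -1.0]]
force: [-0.9, -0.8, 0.0]
width: 0.546
```

Request:
{"method": "jog_arm", "body": {"series": [{"tx": 0, "ty": 0, "tz": 0, "wx": 0, "wy": 0, "wz": 0, "grip": 5.0}, {"tx": 0, "ty": 0, "tz": 0, "wx": 0, "wy": 0, "wz": 0, "grip": 1.5}, {"tx": 0, "ty": 0, "tz": 0, "wx": 0, "wy": 0, "wz": 0, "grip": 1.5}, {"tx": 0, "ty": 0, "tz": 0, "wx": 0, "wy": 0, "wz": 0, "grip": 1.5}, {"tx": 0, "ty": 0, "tz": 0, "wx": 0, "wy": 0, "wz": 0, "grip": 1.5}]}}

```text
time: 8.0
tool_pos: [568.8, -185.9, 20.9]
tool_rot: [[0.032, -0.999, 0.001], [-0.999, -0.032, -0.001], [0.001, -0.001, -1.0]]
force: [0.4, -1.0, 0.5]
width: 0.289
```

Request:
{"method": "jog_arm", "body": {"series": [{"tx": 0, "ty": 0, "tz": 0, "wx": 0, "wy": 0, "wz": 0, "grip": 1.5}, {"tx": 0, "ty": 0, "tz": 0, "wx": 0, "wy": 0, "wz": 0, "grip": 1.5}, {"tx": 0, "ty": 0, "tz": 0, "wx": 0, "wy": 0, "wz": 0, "grip": 1.5}]}}

```text
time: 8.25
tool_pos: [568.8, -185.9, 20.8]
tool_rot: [[0.032, -0.999, 0.001], [-0.999, -0.032, -0.0], [0.0, -0.001, -1.0]]
force: [-1.1, 0.6, 8.1]
width: 0.271
```

```bash
python3 plan.py 568.6 -186.3 19 0.032
```

```text
t 8.25 pos [ 568.8 -185.9   20.8] move cm [0.04 0.02 0.18] wz -0.0 tilt 0.07 F [-1.1  0.6  8.1] width 24.6 len 2.0
```

Request:
{"method": "jog_arm", "body": {"series": [{"tx": 0, "ty": 0, "tz": -0.8, "wx": 0, "wy": 0, "wz": 0, "grip": 1.5}, {"tx": 0, "ty": 0, "tz": -2.4, "wx": 0, "wy": 0, "wz": 0, "grip": 1.5}, {"tx": 0, "ty": 0, "tz": -4.6, "wx": 0, "wy": 0, "wz": 0, "grip": 1.5}, {"tx": 0, "ty": 0, "tz": -7.0, "wx": 0, "wy": 0, "wz": 0, "grip": 1.5}, {"tx": 0, "ty": 0, "tz": -9.0, "wx": 0, "wy": 0, "wz": 0, "grip": 1.5}]}}

```text
time: 8.67
tool_pos: [568.2, -185.7, 111.8]
tool_rot: [[0.032, -0.999, 0.0], [-0.999, -0.032, -0.0], [0.0, -0.0, -1.0]]
force: [0.3, 0.3, -1.6]
width: 0.274
```

Request:
{"method": "jog_arm", "body": {"series": [{"tx": -1.8, "ty": 0.1, "tz": 0, "wx": 0, "wy": 0, "wz": 0, "grip": 1.5}, {"tx": -4.6, "ty": 0.4, "tz": 0, "wx": 0, "wy": 0, "wz": 0, "grip": 1.5}, {"tx": -7.4, "ty": 0.6, "tz": 0, "wx": 0, "wy": 0, "wz": 0, "grip": 1.5}, {"tx": -10.2, "ty": 0.9, "tz": 0, "wx": 0, "wy": 0, "wz": 0, "grip": 1.5}, {"tx": -13.0, "ty": 1.1, "tz": 0, "wx": 0, "wy": 0, "wz": 0, "grip": 1.5}]}}

```text
time: 9.08
tool_pos: [552.6, -55.0, 110.5]
tool_rot: [[0.031, -1.0, 0.0], [-1.0, -0.031, 0.0], [-0.0, -0.0, -1.0]]
force: [0.7, 0.2, -2.3]
width: 0.267
```

Request:
{"method": "jog_arm", "body": {"series": [{"tx": -2.6, "ty": 0.2, "tz": 0, "wx": 0, "wy": 0, "wz": 0, "grip": 1.5}, {"tx": -5.2, "ty": 0.4, "tz": 0, "wx": 0, "wy": 0, "wz": 0, "grip": 1.5}, {"tx": -7.8, "ty": 0.7, "tz": 0, "wx": 0, "wy": 0, "wz": 0, "grip": 1.5}, {"tx": -10.4, "ty": 0.9, "tz": 0, "wx": 0, "wy": 0, "wz": 0, "grip": 1.5}, {"tx": -13.0, "ty": 1.1, "tz": 0, "wx": 0, "wy": 0, "wz": 0, "grip": 1.5}]}}

```text
time: 9.5
tool_pos: [537.6, 74.7, 110.5]
tool_rot: [[0.032, -0.999, 0.0], [-0.999, -0.032, 0.0], [-0.0, -0.0, -1.0]]
force: [1.3, 0.3, -1.9]
width: 0.271
```

Request:
{"method": "jog_arm", "body": {"series": [{"tx": -3.0, "ty": 0.2, "tz": 0, "wx": 0, "wy": 0, "wz": 0.03, "grip": 1.5}, {"tx": -6.0, "ty": 0.5, "tz": 0, "wx": 0, "wy": 0, "wz": 0.06, "grip": 1.5}, {"tx": -9.0, "ty": 0.8, "tz": 0, "wx": 0, "wy": 0, "wz": 0.1, "grip": 1.5}, {"tx": -11.8, "ty": 1.0, "tz": 0, "wx": 0, "wy": 0, "wz": 0.136, "grip": 1.5}, {"tx": -12.9, "ty": 1.1, "tz": 0, "wx": 0, "wy": 0, "wz": 0.136, "grip": 1.5}]}}

```text
time: 9.92
tool_pos: [522.5, 204.8, 110.5]
tool_rot: [[-0.105, -0.995, 0.0], [-0.995, 0.105, 0.0], [-0.0, -0.0, -1.0]]
force: [0.3, -0.8, -1.3]
width: 0.27
```

Request:
{"method": "jog_arm", "body": {"series": [{"tx": 0, "ty": 0, "tz": 0, "wx": 0, "wy": 0, "wz": 0, "grip": 1.5}, {"tx": 0, "ty": 0, "tz": 0, "wx": 0, "wy": 0, "wz": 0, "grip": 1.5}]}}

```text
time: 10.08
tool_pos: [522.8, 202.1, 110.2]
tool_rot: [[-0.102, -0.995, 0.0], [-0.995, 0.102, -0.0], [0.0, -0.0, -1.0]]
force: [-0.4, -1.1, -1.9]
width: 0.269
```

```bash
python3 plan.py 523.2 202.2 21 -0.104;  python3 - <<'E'
from h import *
f=viewer.grab_frame("side"); c=f["color"][130:330,150:450]
cv2.imwrite("pics/l5.png",cv2.resize(c[:,:,::-1],None,fx=2.5,fy=2.5,interpolation=cv2.INTER_CUBIC))
E
```

```text
t 10.0833 pos [522.8 202.1 110.2] move cm [-0.02 -0.04  8.92] wz 0.002 tilt 0.01 F [-0.4 -1.1 -1.9] width 24.5 len 89.0
```

View pics/l5.png

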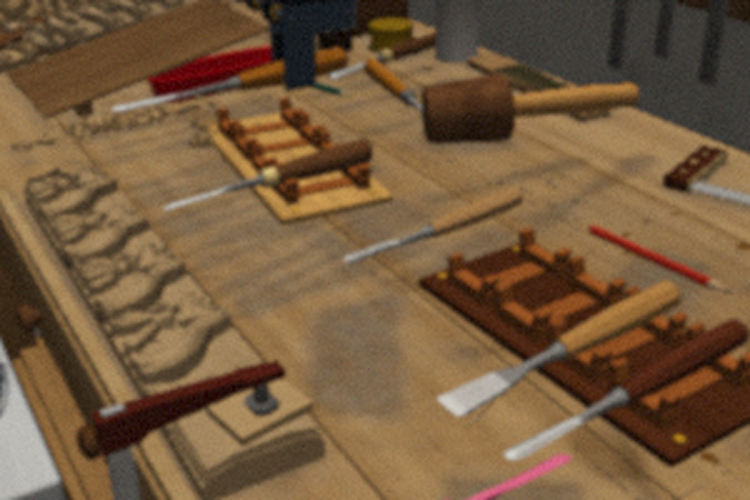

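The long chisel is held level above the second rest from the right. Lower, release, lift.

Request:
{"method": "jog_arm", "body": {"series": [{"tx": 0, "ty": 0, "tz": 2.4, "wx": 0, "wy": 0, "wz": 0, "grip": 1.5}, {"tx": 0, "ty": 0, "tz": 4.8, "wx": 0, "wy": 0, "wz": 0, "grip": 1.5}, {"tx": 0, "ty": 0, "tz": 6.5, "wx": 0, "wy": 0, "wz": 0, "grip": 1.5}, {"tx": 0, "ty": 0, "tz": 7.5, "wx": 0, "wy": 0, "wz": 0, "grip": 1.5}, {"tx": 0, "ty": 0, "tz": 8.0, "wx": 0, "wy": 0, "wz": 0, "grip": 1.5}]}}

```text
time: 10.55
tool_pos: [522.4, 200.9, 28.7]
tool_rot: [[-0.105, -0.994, -0.002], [-0.994, 0.105, -0.001], [0.001, 0.002, -1.0]]
force: [-0.0, 0.1, -2.0]
width: 0.271
```

Request:
{"method": "jog_arm", "body": {"series": [{"tx": 0, "ty": 0, "tz": 0.2, "wx": 0, "wy": 0, "wz": 0, "grip": 1.5}, {"tx": 0, "ty": 0, "tz": 0.4, "wx": 0, "wy": 0, "wz": 0, "grip": 1.5}, {"tx": 0, "ty": 0, "tz": 0.6, "wx": 0, "wy": 0, "wz": 0, "grip": 1.5}, {"tx": 0, "ty": 0, "tz": 0.8, "wx": 0, "wy": 0, "wz": 0, "grip": 1.5}, {"tx": 0, "ty": 0, "tz": 0.9, "wx": 0, "wy": 0, "wz": 0, "grip": 1.5}]}}

```text
time: 10.97
tool_pos: [523.2, 202.2, 21.3]
tool_rot: [[-0.104, -0.995, 0.001], [-0.995, 0.104, 0.0], [-0.0, -0.001, -1.0]]
force: [0.2, -0.4, -1.5]
width: 0.272
```

```bash
python3 plan.py 523.2 202.2 21 -0.104
```

```text
t 10.9667 pos [523.2 202.2  21.3] move cm [-0.   -0.    0.03] wz -0.0 tilt 0.04 F [ 0.2 -0.4 -1.5] width 24.8 len 0.0
```

Request:
{"method": "jog_arm", "body": {"series": [{"tx": 0, "ty": 0, "tz": 0.1, "wx": 0, "wy": 0, "wz": 0, "grip": 1.5}, {"tx": 0, "ty": 0, "tz": 0.1, "wx": 0, "wy": 0, "wz": 0, "grip": 1.5}, {"tx": 0, "ty": 0, "tz": 0.1, "wx": 0, "wy": 0, "wz": 0, "grip": 3.0}, {"tx": 0, "ty": 0, "tz": 0.1, "wx": 0, "wy": 0, "wz": 0, "grip": 4.8}, {"tx": 0, "ty": 0, "tz": 0.1, "wx": 0, "wy": 0, "wz": 0, "grip": 4.8}]}}

```text
time: 11.38
tool_pos: [523.0, 202.2, 20.1]
tool_rot: [[-0.104, -0.995, 0.0], [-0.995, 0.104, 0.0], [-0.0, -0.0, -1.0]]
force: [-0.9, 0.3, 0.3]
width: 0.444
```

Request:
{"method": "jog_arm", "body": {"series": [{"tx": 0, "ty": 0, "tz": 0, "wx": 0, "wy": 0, "wz": 0, "grip": 4.8}, {"tx": 0, "ty": 0, "tz": -1.5, "wx": 0, "wy": 0, "wz": 0, "grip": 4.8}, {"tx": 0, "ty": 0, "tz": -4.5, "wx": 0, "wy": 0, "wz": 0, "grip": 4.8}, {"tx": 0, "ty": 0, "tz": -7.5, "wx": 0, "wy": 0, "wz": 0, "grip": 4.8}, {"tx": 0, "ty": 0, "tz": -9.5, "wx": 0, "wy": 0, "wz": 0, "grip": 4.8}]}}

```text
time: 11.8
tool_pos: [523.5, 202.3, 117.2]
tool_rot: [[-0.104, -0.995, 0.001], [-0.995, 0.104, 0.0], [-0.001, -0.001, -1.0]]
force: [-0.1, 0.3, 0.2]
width: 0.527
```

```bash
python3 plan.py 570.6 -250.2 115 0.032;  python3 - <<'E'
from h import *
f=viewer.grab_frame("side"); c=f["color"][140:240,180:320]
cv2.imwrite("pics/l6.png",cv2.resize(c[:,:,::-1],None,fx=5,fy=5,interpolation=cv2.INTER_CUBIC))
E
```

```text
t 11.8 pos [523.5 202.3 117.2] move cm [44.52 -9.39  0.2 ] wz -0.136 tilt 0.08 F [-0.1  0.3  0.2] width 47.9 len 455.0
```

View pics/l6.png

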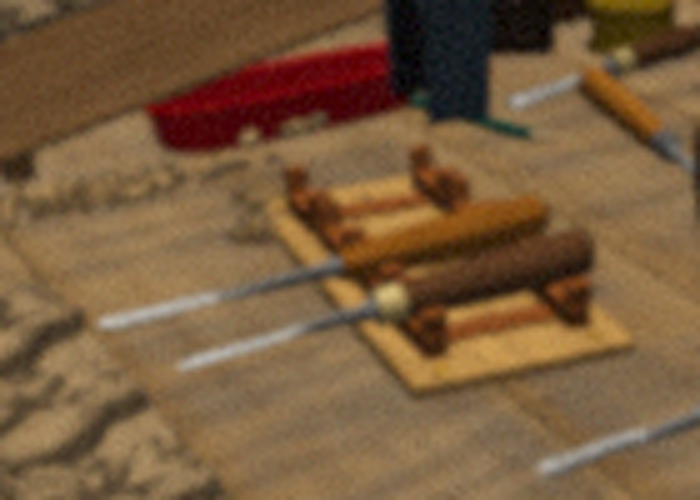

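The long chisel is placed. Next is the fishtail at (570, -250).

Request:
{"method": "jog_arm", "body": {"series": [{"tx": 2.4, "ty": -0.5, "tz": 0, "wx": 0, "wy": 0, "wz": 0, "grip": 5.0}, {"tx": 5.6, "ty": -1.2, "tz": 0, "wx": 0, "wy": 0, "wz": 0, "grip": 5.0}, {"tx": 8.8, "ty": -1.9, "tz": 0, "wx": 0, "wy": 0, "wz": 0, "grip": 5.0}, {"tx": 12.0, "ty": -2.5, "tz": 0, "wx": 0, "wy": 0, "wz": 0, "grip": 5.0}, {"tx": 15.0, "ty": -3.1, "tz": 0, "wx": 0, "wy": 0, "wz": 0, "grip": 5.0}]}}

```text
time: 12.27
tool_pos: [538.0, 48.2, 114.8]
tool_rot: [[-0.104, -0.995, -0.0], [-0.995, 0.104, -0.0], [0.0, 0.0, -1.0]]
force: [-0.2, 0.5, -1.4]
width: 0.551
```

Request:
{"method": "jog_arm", "body": {"series": [{"tx": 3.0, "ty": -0.6, "tz": 0, "wx": 0, "wy": 0, "wz": 0, "grip": 5.0}, {"tx": 6.0, "ty": -1.2, "tz": 0, "wx": 0, "wy": 0, "wz": 0, "grip": 5.0}, {"tx": 9.0, "ty": -1.9, "tz": 0, "wx": 0, "wy": 0, "wz": 0, "grip": 5.0}, {"tx": 12.0, "ty": -2.5, "tz": 0, "wx": 0, "wy": 0, "wz": 0, "grip": 5.0}, {"tx": 15.0, "ty": -3.1, "tz": 0, "wx": 0, "wy": 0, "wz": 0, "grip": 5.0}]}}

```text
time: 12.68
tool_pos: [553.2, -104.3, 114.8]
tool_rot: [[-0.104, -0.995, -0.0], [-0.995, 0.104, 0.0], [-0.0, 0.0, -1.0]]
force: [0.7, -0.1, 0.7]
width: 0.55
```

Request:
{"method": "jog_arm", "body": {"series": [{"tx": 3.2, "ty": -0.7, "tz": 0, "wx": 0, "wy": 0, "wz": -0.03, "grip": 5.0}, {"tx": 6.4, "ty": -1.4, "tz": 0, "wx": 0, "wy": 0, "wz": -0.06, "grip": 5.0}, {"tx": 9.6, "ty": -2.1, "tz": 0, "wx": 0, "wy": 0, "wz": -0.1, "grip": 5.0}, {"tx": 12.8, "ty": -2.8, "tz": 0, "wx": 0, "wy": 0, "wz": -0.136, "grip": 5.0}, {"tx": 14.5, "ty": -3.2, "tz": 0, "wx": 0, "wy": 0, "wz": -0.136, "grip": 5.0}]}}

```text
time: 13.1
tool_pos: [570.3, -253.3, 114.9]
tool_rot: [[0.032, -0.999, 0.001], [-0.999, -0.032, -0.0], [0.0, -0.0, -1.0]]
force: [0.3, -0.2, -0.3]
width: 0.549
```

Request:
{"method": "jog_arm", "body": {"series": [{"tx": 0, "ty": 0, "tz": 0, "wx": 0, "wy": 0, "wz": 0, "grip": 5.0}, {"tx": 0, "ty": 0, "tz": 0, "wx": 0, "wy": 0, "wz": 0, "grip": 5.0}]}}

```text
time: 13.27
tool_pos: [569.8, -250.5, 114.5]
tool_rot: [[0.029, -1.0, -0.0], [-1.0, -0.029, 0.0], [-0.0, 0.0, -1.0]]
force: [0.8, -0.3, 0.9]
width: 0.548
```

```bash
python3 plan.py 570.6 -250.3 19 0.032
```

```text
t 13.2667 pos [ 569.8 -250.5  114.5] move cm [-0.01 -0.08  9.55] wz -0.003 tilt 0.04 F [ 0.8 -0.3  0.9] width 49.8 len 96.0
```

Request:
{"method": "jog_arm", "body": {"series": [{"tx": 0, "ty": 0, "tz": 2.4, "wx": 0, "wy": 0, "wz": 0, "grip": 5.0}, {"tx": 0, "ty": 0, "tz": 5.4, "wx": 0, "wy": 0, "wz": 0, "grip": 5.0}, {"tx": 0, "ty": 0, "tz": 8.0, "wx": 0, "wy": 0, "wz": 0, "grip": 5.0}, {"tx": 0, "ty": 0, "tz": 9.2, "wx": 0, "wy": 0, "wz": 0, "grip": 5.0}, {"tx": 0, "ty": 0, "tz": 9.5, "wx": 0, "wy": 0, "wz": 0, "grip": 5.0}]}}

```text
time: 13.68
tool_pos: [568.7, -248.4, 17.8]
tool_rot: [[0.032, -0.999, -0.003], [-0.999, -0.032, 0.002], [-0.002, 0.003, -1.0]]
force: [-0.1, 0.7, 0.1]
width: 0.547
```

Request:
{"method": "jog_arm", "body": {"series": [{"tx": 0, "ty": 0, "tz": 0, "wx": 0, "wy": 0, "wz": 0, "grip": 5.0}, {"tx": 0, "ty": 0, "tz": 0, "wx": 0, "wy": 0, "wz": 0, "grip": 1.2}, {"tx": 0, "ty": 0, "tz": 0, "wx": 0, "wy": 0, "wz": 0, "grip": 1.2}, {"tx": 0, "ty": 0, "tz": 0, "wx": 0, "wy": 0, "wz": 0, "grip": 1.2}, {"tx": 0, "ty": 0, "tz": 0, "wx": 0, "wy": 0, "wz": 0, "grip": 1.2}]}}

```text
time: 14.1
tool_pos: [570.6, -250.5, 21.0]
tool_rot: [[0.032, -0.999, 0.001], [-0.999, -0.032, -0.001], [0.001, -0.001, -1.0]]
force: [-0.2, 0.2, 0.4]
width: 0.286
```

Request:
{"method": "jog_arm", "body": {"series": [{"tx": 0, "ty": 0, "tz": 0, "wx": 0, "wy": 0, "wz": 0, "grip": 1.2}, {"tx": 0, "ty": 0, "tz": 0, "wx": 0, "wy": 0, "wz": 0, "grip": 1.2}, {"tx": 0, "ty": 0, "tz": 0, "wx": 0, "wy": 0, "wz": 0, "grip": 1.2}]}}

```text
time: 14.35
tool_pos: [570.6, -250.6, 20.8]
tool_rot: [[0.032, -0.999, 0.001], [-0.999, -0.032, -0.001], [0.001, -0.001, -1.0]]
force: [-2.6, -0.4, 8.8]
width: 0.249
```

Request:
{"method": "jog_arm", "body": {"series": [{"tx": 0, "ty": 0, "tz": -0.8, "wx": 0, "wy": 0, "wz": 0, "grip": 1.2}, {"tx": 0, "ty": 0, "tz": -2.4, "wx": 0, "wy": 0, "wz": 0, "grip": 1.2}, {"tx": 0, "ty": 0, "tz": -4.6, "wx": 0, "wy": 0, "wz": 0, "grip": 1.2}, {"tx": 0, "ty": 0, "tz": -7.0, "wx": 0, "wy": 0, "wz": 0, "grip": 1.2}, {"tx": 0, "ty": 0, "tz": -9.0, "wx": 0, "wy": 0, "wz": 0, "grip": 1.2}]}}

```text
time: 14.77
tool_pos: [570.1, -250.3, 111.7]
tool_rot: [[0.032, -0.999, 0.0], [-0.999, -0.032, -0.0], [0.0, -0.0, -1.0]]
force: [0.3, -0.8, -1.4]
width: 0.254
```

```bash
python3 plan.py 529.8 265.8 110 -0.104;  python3 - <<'E'
from h import *
f=viewer.grab_frame("side"); c=f["color"][130:330,200:500]
cv2.imwrite("pics/l7.png",cv2.resize(c[:,:,::-1],None,fx=2.5,fy=2.5,interpolation=cv2.INTER_CUBIC))
E
```

```text
t 14.7667 pos [ 570.1 -250.3  111.7] move cm [-51.71   2.39   0.17] wz 0.136 tilt 0.02 F [ 0.3 -0.8 -1.4] width 23.1 len 518.0
```

View pics/l7.png

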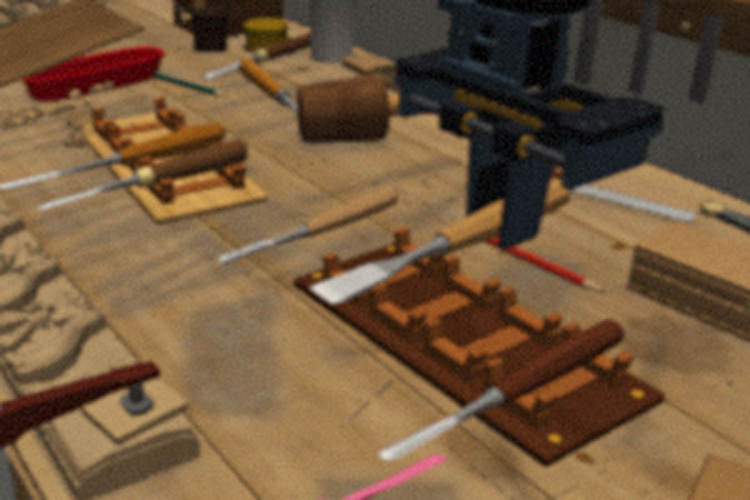

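Request:
{"method": "jog_arm", "body": {"series": [{"tx": -2.6, "ty": 0.1, "tz": 0, "wx": 0, "wy": 0, "wz": 0, "grip": 1.2}, {"tx": -6.2, "ty": 0.3, "tz": 0, "wx": 0, "wy": 0, "wz": 0, "grip": 1.2}, {"tx": -9.9, "ty": 0.5, "tz": 0, "wx": 0, "wy": 0, "wz": 0, "grip": 1.2}, {"tx": -13.6, "ty": 0.7, "tz": 0, "wx": 0, "wy": 0, "wz": 0, "grip": 1.2}, {"tx": -17.3, "ty": 0.8, "tz": 0, "wx": 0, "wy": 0, "wz": 0, "grip": 1.2}]}}

```text
time: 15.23
tool_pos: [555.8, -76.1, 110.1]
tool_rot: [[0.031, -1.0, -0.0], [-1.0, -0.031, 0.0], [-0.0, 0.0, -1.0]]
force: [0.9, -0.2, -1.8]
width: 0.251
```

Request:
{"method": "jog_arm", "body": {"series": [{"tx": -3.5, "ty": 0.2, "tz": 0, "wx": 0, "wy": 0, "wz": 0, "grip": 1.2}, {"tx": -7.0, "ty": 0.3, "tz": 0, "wx": 0, "wy": 0, "wz": 0, "grip": 1.2}, {"tx": -10.5, "ty": 0.5, "tz": 0, "wx": 0, "wy": 0, "wz": 0, "grip": 1.2}, {"tx": -14.0, "ty": 0.7, "tz": 0, "wx": 0, "wy": 0, "wz": 0, "grip": 1.2}, {"tx": -17.4, "ty": 0.8, "tz": 0, "wx": 0, "wy": 0, "wz": 0, "grip": 1.2}]}}

```text
time: 15.65
tool_pos: [542.3, 97.7, 110.1]
tool_rot: [[0.032, -0.999, -0.0], [-0.999, -0.032, 0.0], [-0.0, 0.0, -1.0]]
force: [0.1, -0.2, -1.9]
width: 0.255
```

Request:
{"method": "jog_arm", "body": {"series": [{"tx": -3.7, "ty": 0.2, "tz": 0, "wx": 0, "wy": 0, "wz": 0.03, "grip": 1.2}, {"tx": -7.4, "ty": 0.3, "tz": 0, "wx": 0, "wy": 0, "wz": 0.06, "grip": 1.2}, {"tx": -11.1, "ty": 0.5, "tz": 0, "wx": 0, "wy": 0, "wz": 0.1, "grip": 1.2}, {"tx": -14.8, "ty": 0.7, "tz": 0, "wx": 0, "wy": 0, "wz": 0.136, "grip": 1.2}, {"tx": -17.0, "ty": 0.8, "tz": 0, "wx": 0, "wy": 0, "wz": 0.136, "grip": 1.2}]}}

```text
time: 16.07
tool_pos: [529.1, 268.7, 110.2]
tool_rot: [[-0.105, -0.994, 0.0], [-0.994, 0.105, 0.0], [-0.0, -0.0, -1.0]]
force: [0.8, 0.6, -2.0]
width: 0.254
```

Request:
{"method": "jog_arm", "body": {"series": [{"tx": 0, "ty": 0, "tz": 0, "wx": 0, "wy": 0, "wz": 0, "grip": 1.2}, {"tx": 0, "ty": 0, "tz": 0, "wx": 0, "wy": 0, "wz": 0, "grip": 1.2}]}}

```text
time: 16.23
tool_pos: [529.2, 266.6, 109.9]
tool_rot: [[-0.102, -0.995, -0.0], [-0.995, 0.102, -0.0], [0.0, 0.0, -1.0]]
force: [0.4, 0.7, -1.9]
width: 0.253
```

```bash
python3 plan.py 529.8 265.8 21 -0.104;  python3 - <<'E'
from h import *
f=viewer.grab_frame("side"); c=f["color"][110:240,150:320]
cv2.imwrite("pics/l8.png",cv2.resize(c[:,:,::-1],None,fx=4,fy=4,interpolation=cv2.INTER_CUBIC))
E
```

```text
t 16.2333 pos [529.2 266.6 109.9] move cm [ 0.07 -0.07  8.89] wz 0.002 tilt 0.01 F [ 0.4  0.7 -1.9] width 23.0 len 89.0
```

View pics/l8.png

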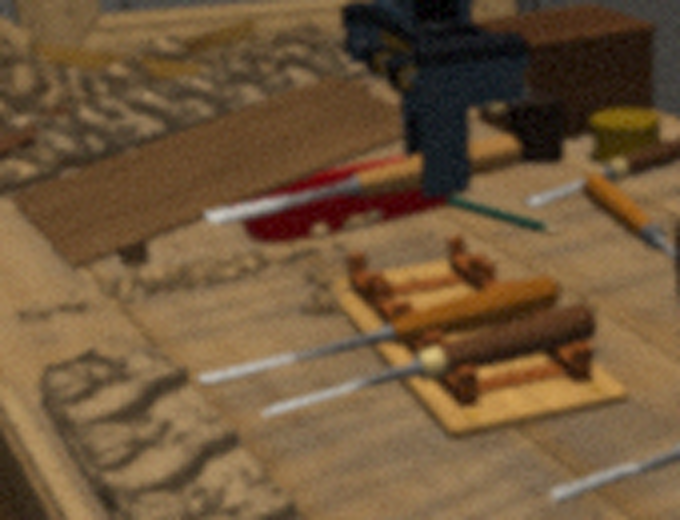

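Request:
{"method": "jog_arm", "body": {"series": [{"tx": 0.05, "ty": 0, "tz": 2.4, "wx": 0, "wy": 0, "wz": 0, "grip": 1.2}, {"tx": 0.05, "ty": 0, "tz": 4.8, "wx": 0, "wy": 0, "wz": 0, "grip": 1.2}, {"tx": 0.05, "ty": 0, "tz": 6.5, "wx": 0, "wy": 0, "wz": 0, "grip": 1.2}, {"tx": 0.05, "ty": 0, "tz": 7.5, "wx": 0, "wy": 0, "wz": 0, "grip": 1.2}, {"tx": 0.05, "ty": 0, "tz": 8.0, "wx": 0, "wy": 0, "wz": 0, "grip": 1.2}]}}

```text
time: 16.7
tool_pos: [529.1, 263.9, 28.7]
tool_rot: [[-0.105, -0.994, -0.002], [-0.994, 0.105, -0.001], [0.001, 0.002, -1.0]]
force: [-0.3, 0.3, -1.0]
width: 0.254
```

Request:
{"method": "jog_arm", "body": {"series": [{"tx": 0, "ty": 0, "tz": 0.2, "wx": 0, "wy": 0, "wz": 0, "grip": 1.2}, {"tx": 0, "ty": 0, "tz": 0.4, "wx": 0, "wy": 0, "wz": 0, "grip": 1.2}, {"tx": 0, "ty": 0, "tz": 0.6, "wx": 0, "wy": 0, "wz": 0, "grip": 1.2}, {"tx": 0, "ty": 0, "tz": 0.8, "wx": 0, "wy": 0, "wz": 0, "grip": 1.2}, {"tx": 0, "ty": 0, "tz": 0.9, "wx": 0, "wy": 0, "wz": 0, "grip": 1.2}]}}

```text
time: 17.12
tool_pos: [529.9, 265.3, 21.3]
tool_rot: [[-0.104, -0.995, 0.001], [-0.995, 0.104, 0.0], [-0.0, -0.001, -1.0]]
force: [-0.9, 0.6, -1.5]
width: 0.252
```

```bash
python3 plan.py 529.8 265.8 21 -0.104
```

```text
t 17.1167 pos [529.9 265.3  21.3] move cm [-0.05  0.01  0.03] wz -0.0 tilt 0.04 F [-0.9  0.6 -1.5] width 23.0 len 1.0
```

Request:
{"method": "jog_arm", "body": {"series": [{"tx": 0, "ty": 0, "tz": 0.1, "wx": 0, "wy": 0, "wz": 0, "grip": 1.2}, {"tx": 0, "ty": 0, "tz": 0.1, "wx": 0, "wy": 0, "wz": 0, "grip": 1.2}, {"tx": 0, "ty": 0, "tz": 0.1, "wx": 0, "wy": 0, "wz": 0, "grip": 3.0}, {"tx": 0, "ty": 0, "tz": 0.1, "wx": 0, "wy": 0, "wz": 0, "grip": 4.8}, {"tx": 0, "ty": 0, "tz": 0.1, "wx": 0, "wy": 0, "wz": 0, "grip": 4.8}]}}

```text
time: 17.53
tool_pos: [529.8, 265.3, 20.1]
tool_rot: [[-0.104, -0.995, 0.0], [-0.995, 0.104, 0.0], [-0.0, -0.0, -1.0]]
force: [-0.1, -0.6, -1.0]
width: 0.437
```

Request:
{"method": "jog_arm", "body": {"series": [{"tx": 0, "ty": 0, "tz": 0, "wx": 0, "wy": 0, "wz": 0, "grip": 4.8}, {"tx": 0, "ty": 0, "tz": -1.5, "wx": 0, "wy": 0, "wz": 0, "grip": 4.8}, {"tx": 0, "ty": 0, "tz": -4.5, "wx": 0, "wy": 0, "wz": 0, "grip": 4.8}, {"tx": 0, "ty": 0, "tz": -7.5, "wx": 0, "wy": 0, "wz": 0, "grip": 4.8}, {"tx": 0, "ty": 0, "tz": -9.5, "wx": 0, "wy": 0, "wz": 0, "grip": 4.8}]}}

```text
time: 17.95
tool_pos: [530.2, 265.5, 117.2]
tool_rot: [[-0.104, -0.995, 0.001], [-0.995, 0.104, 0.001], [-0.001, -0.001, -1.0]]
force: [0.7, -0.4, -0.2]
width: 0.53
```

```bash
python3 plan.py 572.7 -314.2 115 0.032;  python3 - <<'E'
from h import *
f=viewer.grab_frame("side"); c=f["color"][140:240,180:320]
cv2.imwrite("pics/l9.png",cv2.resize(c[:,:,::-1],None,fx=5,fy=5,interpolation=cv2.INTER_CUBIC))
E
```

```text
t 17.95 pos [530.2 265.5 117.2] move cm [ 57.21 -10.26   0.19] wz -0.136 tilt 0.08 F [ 0.7 -0.4 -0.2] width 48.2 len 581.0
```

View pics/l9.png

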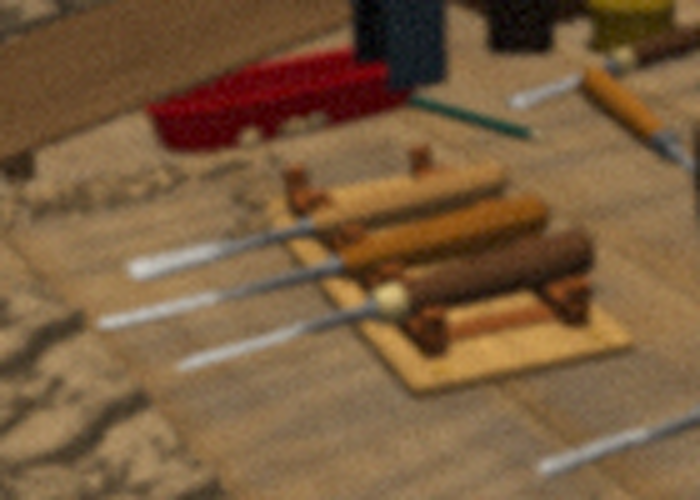

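The fishtail is in its rest; I'll check its roll in the top view. Next is the red-brown one.

Request:
{"method": "jog_arm", "body": {"series": [{"tx": 2.6, "ty": -0.5, "tz": 0, "wx": 0, "wy": 0, "wz": 0, "grip": 5.0}, {"tx": 6.0, "ty": -1.1, "tz": 0, "wx": 0, "wy": 0, "wz": 0, "grip": 5.0}, {"tx": 9.4, "ty": -1.7, "tz": 0, "wx": 0, "wy": 0, "wz": 0, "grip": 5.0}, {"tx": 12.8, "ty": -2.3, "tz": 0, "wx": 0, "wy": 0, "wz": 0, "grip": 5.0}, {"tx": 16.2, "ty": -2.9, "tz": 0, "wx": 0, "wy": 0, "wz": 0, "grip": 5.0}]}}

```text
time: 18.42
tool_pos: [541.4, 99.7, 114.8]
tool_rot: [[-0.104, -0.995, 0.0], [-0.995, 0.104, 0.0], [-0.0, -0.0, -1.0]]
force: [0.8, -0.3, 0.4]
width: 0.551
```

Request:
{"method": "jog_arm", "body": {"series": [{"tx": 3.4, "ty": -0.6, "tz": 0, "wx": 0, "wy": 0, "wz": 0, "grip": 5.0}, {"tx": 6.8, "ty": -1.2, "tz": 0, "wx": 0, "wy": 0, "wz": 0, "grip": 5.0}, {"tx": 10.2, "ty": -1.8, "tz": 0, "wx": 0, "wy": 0, "wz": 0, "grip": 5.0}, {"tx": 13.6, "ty": -2.4, "tz": 0, "wx": 0, "wy": 0, "wz": 0, "grip": 5.0}, {"tx": 17.0, "ty": -3.0, "tz": 0, "wx": 0, "wy": 0, "wz": 0, "grip": 5.0}]}}

```text
time: 18.83
tool_pos: [553.6, -72.8, 114.8]
tool_rot: [[-0.104, -0.995, 0.0], [-0.995, 0.104, 0.0], [-0.0, -0.0, -1.0]]
force: [0.1, 0.8, 0.9]
width: 0.55
```

```bash
python3 plan.py 572.7 -314.2 115 0.032;  python3 - <<'E'
from h import *
f=viewer.grab_frame("top"); c=f["color"][120:270,90:440]
cv2.imwrite("pics/t10.png",cv2.resize(c[:,:,::-1],None,fx=2.28,fy=2.28,interpolation=cv2.INTER_CUBIC))
E
```

```text
t 18.8333 pos [553.6 -72.8 114.8] move cm [ 2.381e+01 -4.410e+00 -2.000e-02] wz -0.136 tilt 0.0 F [0.1 0.8 0.9] width 50.0 len 242.0
```

View pics/t10.png

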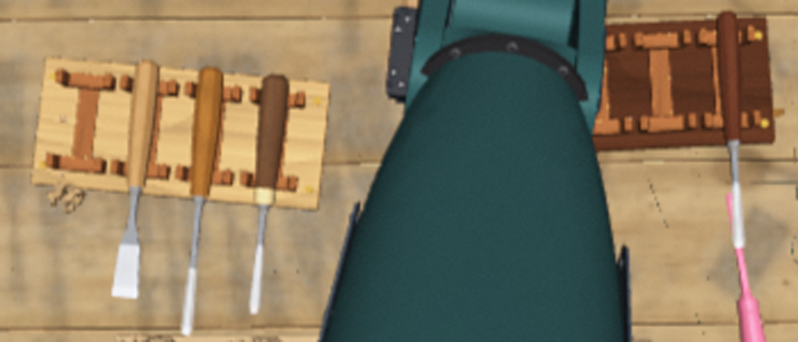

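The three placed chisels are in mirrored order, centred, with the fishtail blade flat and the edges towards the robot. On to the red-brown chisel at crop (728,80). The pink one stays below it.

Request:
{"method": "jog_arm", "body": {"series": [{"tx": 2.4, "ty": -0.4, "tz": 0, "wx": 0, "wy": 0, "wz": 0, "grip": 5.0}, {"tx": 4.8, "ty": -0.9, "tz": 0, "wx": 0, "wy": 0, "wz": 0, "grip": 5.0}, {"tx": 7.2, "ty": -1.3, "tz": 0, "wx": 0, "wy": 0, "wz": 0, "grip": 5.0}, {"tx": 9.6, "ty": -1.8, "tz": 0, "wx": 0, "wy": 0, "wz": 0, "grip": 5.0}, {"tx": 12.0, "ty": -2.2, "tz": 0, "wx": 0, "wy": 0, "wz": 0, "grip": 5.0}]}}

```text
time: 19.3
tool_pos: [563.2, -193.9, 114.7]
tool_rot: [[-0.104, -0.995, -0.0], [-0.995, 0.104, 0.0], [-0.0, 0.0, -1.0]]
force: [0.8, 0.2, -0.3]
width: 0.548
```

Request:
{"method": "jog_arm", "body": {"series": [{"tx": 2.8, "ty": -0.5, "tz": 0, "wx": 0, "wy": 0, "wz": -0.03, "grip": 5.0}, {"tx": 5.6, "ty": -1.0, "tz": 0, "wx": 0, "wy": 0, "wz": -0.06, "grip": 5.0}, {"tx": 8.4, "ty": -1.5, "tz": 0, "wx": 0, "wy": 0, "wz": -0.1, "grip": 5.0}, {"tx": 10.6, "ty": -2.0, "tz": 0, "wx": 0, "wy": 0, "wz": -0.136, "grip": 5.0}, {"tx": 11.7, "ty": -2.2, "tz": 0, "wx": 0, "wy": 0, "wz": -0.136, "grip": 5.0}]}}

```text
time: 19.72
tool_pos: [573.1, -313.7, 114.8]
tool_rot: [[0.032, -0.999, 0.0], [-0.999, -0.032, -0.0], [0.0, -0.0, -1.0]]
force: [0.7, 0.8, 0.1]
width: 0.545
```

Request:
{"method": "jog_arm", "body": {"series": [{"tx": 0, "ty": 0, "tz": 0, "wx": 0, "wy": 0, "wz": 0, "grip": 5.0}, {"tx": 0, "ty": 0, "tz": 0, "wx": 0, "wy": 0, "wz": 0, "grip": 5.0}]}}

```text
time: 19.88
tool_pos: [572.6, -311.0, 114.5]
tool_rot: [[0.03, -1.0, -0.001], [-1.0, -0.03, 0.0], [-0.0, 0.001, -1.0]]
force: [-0.1, 0.2, 0.1]
width: 0.548
```

```bash
python3 plan.py 572.7 -314.2 19 0.032
```

```text
t 19.8833 pos [ 572.6 -311.   114.5] move cm [ 0.33 -0.01  9.55] wz -0.002 tilt 0.04 F [-0.1  0.2  0.1] width 49.9 len 96.0
```

Request:
{"method": "jog_arm", "body": {"series": [{"tx": 0.2, "ty": 0, "tz": 2.4, "wx": 0, "wy": 0, "wz": 0, "grip": 5.0}, {"tx": 0.2, "ty": 0, "tz": 5.4, "wx": 0, "wy": 0, "wz": 0, "grip": 5.0}, {"tx": 0.2, "ty": 0, "tz": 8.0, "wx": 0, "wy": 0, "wz": 0, "grip": 5.0}, {"tx": 0.2, "ty": 0, "tz": 9.2, "wx": 0, "wy": 0, "wz": 0, "grip": 5.0}, {"tx": 0.2, "ty": 0, "tz": 9.5, "wx": 0, "wy": 0, "wz": 0, "grip": 5.0}]}}

```text
time: 20.3
tool_pos: [571.6, -311.4, 17.7]
tool_rot: [[0.032, -0.999, -0.003], [-0.999, -0.032, 0.002], [-0.002, 0.003, -1.0]]
force: [0.4, -0.1, 1.0]
width: 0.547
```

Request:
{"method": "jog_arm", "body": {"series": [{"tx": 0, "ty": 0, "tz": 0, "wx": 0, "wy": 0, "wz": 0, "grip": 5.0}, {"tx": 0, "ty": 0, "tz": 0, "wx": 0, "wy": 0, "wz": 0, "grip": 1.0}, {"tx": 0, "ty": 0, "tz": 0, "wx": 0, "wy": 0, "wz": 0, "grip": 1.0}, {"tx": 0, "ty": 0, "tz": 0, "wx": 0, "wy": 0, "wz": 0, "grip": 1.0}, {"tx": 0, "ty": 0, "tz": 0, "wx": 0, "wy": 0, "wz": 0, "grip": 1.0}]}}

```text
time: 20.72
tool_pos: [573.4, -313.7, 20.9]
tool_rot: [[0.032, -0.999, 0.001], [-0.999, -0.032, -0.001], [0.001, -0.001, -1.0]]
force: [0.6, -0.3, 0.3]
width: 0.289
```

Request:
{"method": "jog_arm", "body": {"series": [{"tx": 0, "ty": 0, "tz": 0, "wx": 0, "wy": 0, "wz": 0, "grip": 1.0}, {"tx": 0, "ty": 0, "tz": 0, "wx": 0, "wy": 0, "wz": 0, "grip": 1.0}, {"tx": 0, "ty": 0, "tz": 0, "wx": 0, "wy": 0, "wz": 0, "grip": 1.0}, {"tx": 0, "ty": 0, "tz": 0, "wx": 0, "wy": 0, "wz": 0, "grip": 1.0}]}}

```text
time: 21.05
tool_pos: [573.3, -313.7, 20.7]
tool_rot: [[0.032, -0.999, 0.001], [-0.999, -0.032, -0.0], [0.0, -0.001, -1.0]]
force: [-1.0, -0.1, 8.4]
width: 0.231
```

Request:
{"method": "jog_arm", "body": {"series": [{"tx": 0, "ty": 0, "tz": -0.8, "wx": 0, "wy": 0, "wz": 0, "grip": 1.0}, {"tx": 0, "ty": 0, "tz": -2.4, "wx": 0, "wy": 0, "wz": 0, "grip": 1.0}, {"tx": 0, "ty": 0, "tz": -4.6, "wx": 0, "wy": 0, "wz": 0, "grip": 1.0}, {"tx": 0, "ty": 0, "tz": -7.0, "wx": 0, "wy": 0, "wz": 0, "grip": 1.0}, {"tx": 0, "ty": 0, "tz": -9.0, "wx": 0, "wy": 0, "wz": 0, "grip": 1.0}]}}

```text
time: 21.47
tool_pos: [573.2, -313.6, 112.7]
tool_rot: [[0.032, -0.999, 0.001], [-0.999, -0.032, -0.001], [0.001, -0.001, -1.0]]
force: [0.4, -0.1, -0.4]
width: 0.227
```

```bash
python3 plan.py 536.4 329.4 110 -0.104;  python3 - <<'E'
from h import *
f=viewer.grab_frame("side"); c=f["color"][130:380,180:480]
cv2.imwrite("pics/l11.png",cv2.resize(c[:,:,::-1],None,fx=2.4,fy=2.4,interpolation=cv2.INTER_CUBIC))
E
```

```text
t 21.4667 pos [ 573.2 -313.6  112.7] move cm [-64.38   1.63   0.23] wz 0.136 tilt 0.06 F [ 0.4 -0.1 -0.4] width 20.7 len 644.0
```

View pics/l11.png

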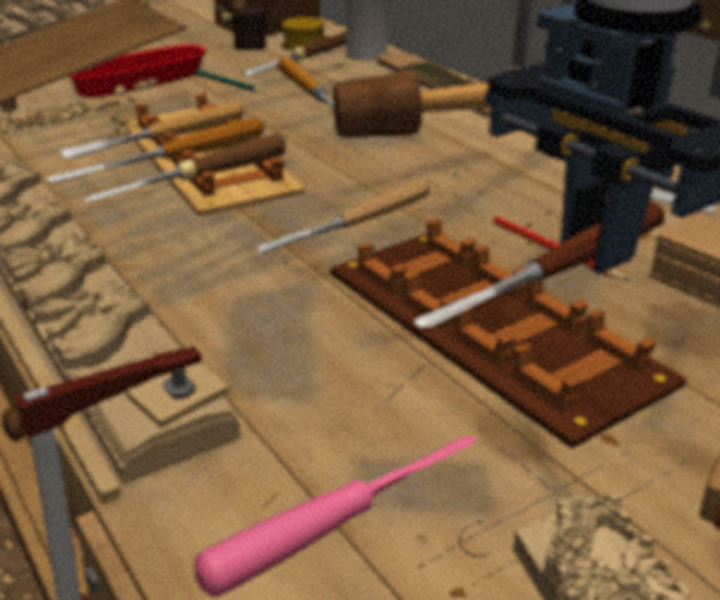

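The red-brown chisel is held level and the pink one is untouched. Carry it to the leftmost rest.

Request:
{"method": "jog_arm", "body": {"series": [{"tx": -2.6, "ty": 0.1, "tz": 0, "wx": 0, "wy": 0, "wz": 0, "grip": 1.0}, {"tx": -5.9, "ty": 0.2, "tz": 0, "wx": 0, "wy": 0, "wz": 0, "grip": 1.0}, {"tx": -9.3, "ty": 0.2, "tz": 0, "wx": 0, "wy": 0, "wz": 0, "grip": 1.0}, {"tx": -12.7, "ty": 0.3, "tz": 0, "wx": 0, "wy": 0, "wz": 0, "grip": 1.0}, {"tx": -16.1, "ty": 0.4, "tz": 0, "wx": 0, "wy": 0, "wz": 0, "grip": 1.0}]}}

```text
time: 21.93
tool_pos: [563.5, -151.3, 110.9]
tool_rot: [[0.031, -1.0, 0.001], [-1.0, -0.031, -0.0], [0.0, -0.001, -1.0]]
force: [0.6, -0.1, -0.8]
width: 0.229
```

Request:
{"method": "jog_arm", "body": {"series": [{"tx": -3.3, "ty": 0.1, "tz": 0, "wx": 0, "wy": 0, "wz": 0, "grip": 1.0}, {"tx": -6.6, "ty": 0.2, "tz": 0, "wx": 0, "wy": 0, "wz": 0, "grip": 1.0}, {"tx": -9.9, "ty": 0.2, "tz": 0, "wx": 0, "wy": 0, "wz": 0, "grip": 1.0}, {"tx": -13.2, "ty": 0.3, "tz": 0, "wx": 0, "wy": 0, "wz": 0, "grip": 1.0}, {"tx": -16.5, "ty": 0.4, "tz": 0, "wx": 0, "wy": 0, "wz": 0, "grip": 1.0}]}}

```text
time: 22.35
tool_pos: [554.4, 13.7, 110.9]
tool_rot: [[0.032, -0.999, 0.001], [-1.0, -0.032, 0.0], [-0.0, -0.001, -1.0]]
force: [1.6, -0.2, -1.5]
width: 0.228
```

Request:
{"method": "jog_arm", "body": {"series": [{"tx": -3.3, "ty": 0.1, "tz": 0, "wx": 0, "wy": 0, "wz": 0, "grip": 1.0}, {"tx": -6.6, "ty": 0.2, "tz": 0, "wx": 0, "wy": 0, "wz": 0, "grip": 1.0}, {"tx": -9.9, "ty": 0.2, "tz": 0, "wx": 0, "wy": 0, "wz": 0, "grip": 1.0}, {"tx": -13.2, "ty": 0.3, "tz": 0, "wx": 0, "wy": 0, "wz": 0, "grip": 1.0}, {"tx": -16.5, "ty": 0.4, "tz": 0, "wx": 0, "wy": 0, "wz": 0, "grip": 1.0}]}}

```text
time: 22.77
tool_pos: [545.1, 178.6, 110.9]
tool_rot: [[0.032, -0.999, 0.001], [-0.999, -0.032, 0.0], [-0.0, -0.001, -1.0]]
force: [0.4, -1.0, -0.8]
width: 0.226
```

Request:
{"method": "jog_arm", "body": {"series": [{"tx": -3.3, "ty": 0.1, "tz": 0, "wx": 0, "wy": 0, "wz": 0.03, "grip": 1.0}, {"tx": -6.6, "ty": 0.2, "tz": 0, "wx": 0, "wy": 0, "wz": 0.06, "grip": 1.0}, {"tx": -9.9, "ty": 0.3, "tz": 0, "wx": 0, "wy": 0, "wz": 0.1, "grip": 1.0}, {"tx": -13.2, "ty": 0.4, "tz": 0, "wx": 0, "wy": 0, "wz": 0.136, "grip": 1.0}, {"tx": -15.3, "ty": 0.4, "tz": 0, "wx": 0, "wy": 0, "wz": 0.136, "grip": 1.0}]}}

```text
time: 23.18
tool_pos: [536.1, 332.6, 111.0]
tool_rot: [[-0.105, -0.994, 0.001], [-0.994, 0.105, 0.001], [-0.001, -0.001, -1.0]]
force: [0.8, -0.2, -1.6]
width: 0.227
```

Request:
{"method": "jog_arm", "body": {"series": [{"tx": 0, "ty": 0, "tz": 0, "wx": 0, "wy": 0, "wz": 0, "grip": 1.0}, {"tx": 0, "ty": 0, "tz": 0, "wx": 0, "wy": 0, "wz": 0, "grip": 1.0}]}}

```text
time: 23.35
tool_pos: [536.3, 330.6, 110.6]
tool_rot: [[-0.102, -0.995, 0.0], [-0.995, 0.102, 0.0], [-0.0, -0.0, -1.0]]
force: [0.3, -1.3, -1.2]
width: 0.229
```

```bash
python3 plan.py 536.8 329.4 21 -0.104
```

```text
t 23.35 pos [536.3 330.6 110.6] move cm [ 0.12 -0.06  8.96] wz 0.002 tilt 0.03 F [ 0.3 -1.3 -1.2] width 20.8 len 90.0
```

Request:
{"method": "jog_arm", "body": {"series": [{"tx": 0.1, "ty": 0, "tz": 2.4, "wx": 0, "wy": 0, "wz": 0, "grip": 1.0}, {"tx": 0.1, "ty": 0, "tz": 4.8, "wx": 0, "wy": 0, "wz": 0, "grip": 1.0}, {"tx": 0.1, "ty": 0, "tz": 6.5, "wx": 0, "wy": 0, "wz": 0, "grip": 1.0}, {"tx": 0.1, "ty": 0, "tz": 7.5, "wx": 0, "wy": 0, "wz": 0, "grip": 1.0}, {"tx": 0.1, "ty": 0, "tz": 8.0, "wx": 0, "wy": 0, "wz": 0, "grip": 1.0}]}}

```text
time: 23.77
tool_pos: [535.9, 327.6, 29.0]
tool_rot: [[-0.105, -0.994, -0.002], [-0.994, 0.105, -0.001], [0.001, 0.001, -1.0]]
force: [0.1, 0.3, -1.0]
width: 0.23
```

Request:
{"method": "jog_arm", "body": {"series": [{"tx": 0, "ty": 0, "tz": 0.2, "wx": 0, "wy": 0, "wz": 0, "grip": 1.0}, {"tx": 0, "ty": 0, "tz": 0.4, "wx": 0, "wy": 0, "wz": 0, "grip": 1.0}, {"tx": 0, "ty": 0, "tz": 0.6, "wx": 0, "wy": 0, "wz": 0, "grip": 1.0}, {"tx": 0, "ty": 0, "tz": 0.8, "wx": 0, "wy": 0, "wz": 0, "grip": 1.0}, {"tx": 0, "ty": 0, "tz": 0.9, "wx": 0, "wy": 0, "wz": 0, "grip": 1.0}]}}

```text
time: 24.18
tool_pos: [536.6, 328.9, 21.3]
tool_rot: [[-0.104, -0.995, 0.001], [-0.995, 0.104, 0.0], [-0.0, -0.001, -1.0]]
force: [-0.1, 0.3, -1.6]
width: 0.227
```

```bash
python3 plan.py 536.8 329.4 21 -0.104
```

```text
t 24.1833 pos [536.6 328.9  21.3] move cm [-0.05 -0.01  0.03] wz -0.0 tilt 0.04 F [-0.1  0.3 -1.6] width 20.6 len 1.0
```

Release, lift, then swing well away towards the robot's right so that I can look.

Request:
{"method": "jog_arm", "body": {"series": [{"tx": 0, "ty": 0, "tz": 0.1, "wx": 0, "wy": 0, "wz": 0, "grip": 1.0}, {"tx": 0, "ty": 0, "tz": 0.1, "wx": 0, "wy": 0, "wz": 0, "grip": 1.0}, {"tx": 0, "ty": 0, "tz": 0.1, "wx": 0, "wy": 0, "wz": 0, "grip": 3.0}, {"tx": 0, "ty": 0, "tz": 0.1, "wx": 0, "wy": 0, "wz": 0, "grip": 4.8}, {"tx": 0, "ty": 0, "tz": 0.1, "wx": 0, "wy": 0, "wz": 0, "grip": 4.8}]}}

```text
time: 24.6
tool_pos: [536.5, 328.9, 20.1]
tool_rot: [[-0.104, -0.995, 0.0], [-0.995, 0.104, 0.0], [-0.0, -0.0, -1.0]]
force: [0.1, 0.1, -0.8]
width: 0.417
```

Request:
{"method": "jog_arm", "body": {"series": [{"tx": 0, "ty": 0, "tz": 0, "wx": 0, "wy": 0, "wz": 0, "grip": 4.8}, {"tx": 0, "ty": 0, "tz": -1.5, "wx": 0, "wy": 0, "wz": 0, "grip": 4.8}, {"tx": 0, "ty": 0, "tz": -4.5, "wx": 0, "wy": 0, "wz": 0, "grip": 4.8}, {"tx": 0, "ty": 0, "tz": -8.0, "wx": 0, "wy": 0, "wz": 0, "grip": 4.8}, {"tx": 0, "ty": 0, "tz": -11.5, "wx": 0, "wy": 0, "wz": 0, "grip": 4.8}]}}

```text
time: 25.02
tool_pos: [536.0, 328.5, 136.9]
tool_rot: [[-0.104, -0.995, -0.001], [-0.995, 0.104, -0.0], [0.0, 0.001, -1.0]]
force: [-0.2, 0.8, -0.2]
width: 0.528
```

Request:
{"method": "jog_arm", "body": {"series": [{"tx": 3.0, "ty": 0, "tz": 0, "wx": 0, "wy": 0, "wz": 0, "grip": 4.8}, {"tx": 7.0, "ty": 0, "tz": 0, "wx": 0, "wy": 0, "wz": 0, "grip": 4.8}, {"tx": 11.0, "ty": 0, "tz": 0, "wx": 0, "wy": 0, "wz": 0, "grip": 4.8}, {"tx": 15.0, "ty": 0, "tz": 0, "wx": 0, "wy": 0, "wz": 0, "grip": 4.8}, {"tx": 19.0, "ty": 0, "tz": 0, "wx": 0, "wy": 0, "wz": 0, "grip": 4.8}]}}

```text
time: 25.43
tool_pos: [516.2, 138.3, 136.1]
tool_rot: [[-0.103, -0.995, 0.001], [-0.995, 0.103, 0.0], [-0.0, -0.001, -1.0]]
force: [0.9, -0.2, 0.5]
width: 0.525
```

Request:
{"method": "jog_arm", "body": {"series": [{"tx": 4.0, "ty": 0, "tz": 0, "wx": 0, "wy": 0, "wz": 0, "grip": 4.8}, {"tx": 8.0, "ty": 0, "tz": 0, "wx": 0, "wy": 0, "wz": 0, "grip": 4.8}, {"tx": 12.0, "ty": 0, "tz": 0, "wx": 0, "wy": 0, "wz": 0, "grip": 4.8}, {"tx": 16.0, "ty": 0, "tz": 0, "wx": 0, "wy": 0, "wz": 0, "grip": 4.8}, {"tx": 20.0, "ty": 0, "tz": 0, "wx": 0, "wy": 0, "wz": 0, "grip": 4.8}]}}

```text
time: 25.85
tool_pos: [495.4, -60.9, 136.1]
tool_rot: [[-0.104, -0.995, 0.001], [-0.995, 0.104, -0.0], [0.0, -0.001, -1.0]]
force: [1.8, 0.2, -0.4]
width: 0.523
```

Request:
{"method": "jog_arm", "body": {"series": [{"tx": 3.0, "ty": 0, "tz": 0, "wx": 0, "wy": 0, "wz": 0, "grip": 4.8}, {"tx": 5.0, "ty": 0, "tz": 0, "wx": 0, "wy": 0, "wz": 0, "grip": 4.8}, {"tx": 6.0, "ty": 0, "tz": 0, "wx": 0, "wy": 0, "wz": 0, "grip": 4.8}, {"tx": 6.0, "ty": 0, "tz": 0, "wx": 0, "wy": 0, "wz": 0, "grip": 4.8}, {"tx": 6.0, "ty": 0, "tz": 0, "wx": 0, "wy": 0, "wz": 0, "grip": 4.8}]}}

```text
time: 26.27
tool_pos: [489.7, -118.5, 135.4]
tool_rot: [[-0.105, -0.994, 0.0], [-0.994, 0.105, 0.0], [-0.0, -0.0, -1.0]]
force: [-1.3, 0.4, -0.2]
width: 0.525
```

```bash
python3 - <<'E'
from h import *
f=viewer.grab_frame("top"); np.save("end.npy",f["color"])
c=f["color"][135:275,95:245,::-1]; c=cv2.resize(c,None,fx=4,fy=4,interpolation=cv2.INTER_CUBIC)
a=-0.104; ex=np.array([np.cos(a),np.sin(a),0]); ey=np.array([-np.sin(a),np.cos(a),0])
for y in(96,32,-32,-96):
    for x in (-62.5,0,62.5):
        p=proj(f,np.array([526.2,234,37])+y*ey+x*ex)[0]; cv2.drawMarker(c,tuple(int(v) for v in (p-[95,135]+0.5)*4),(0,255,0),0,10)
cv2.imwrite("pics/end.png",c)
g=viewer.grab_frame("side"); cv2.imwrite("pics/ends.png",cv2.resize(g["color"][110:250,140:340,::-1],None,fx=4,fy=4,interpolation=cv2.INTER_CUBIC))
print(robot.sense()["tool_pos"],robot.sense()["time"])
E
```

```text
[ 489.68792276 -117.79133544  135.13585256] 26.3667
```

View pics/end.png

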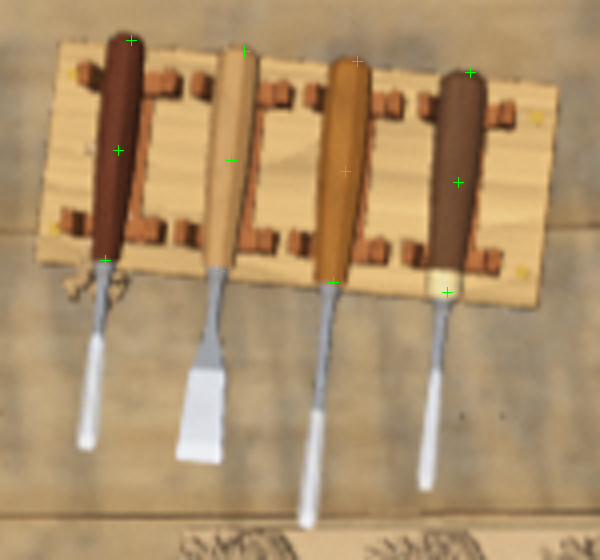

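View pics/ends.png

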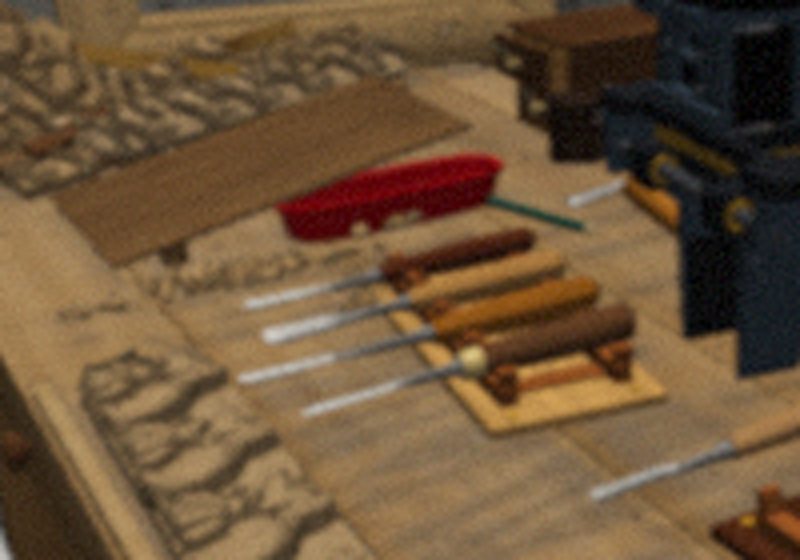

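All four chisels sit within a few mm of their marks, in both notches, in the order red-brown, fishtail, long, dark from the left. The arm is clear at z = 135 mm, so I hand in.

```bash
python3 -c "
from bench import robot
print(robot.hand_in()); s=robot.sense(); print(s['time'],s['force'])"
```

```text
the job is handed in; nothing more can be done
None
the job is handed in; nothing more can be done
```

All four chisels are now on the pale rack in reverse order, and the job is handed in. From the left, seen from the robot, they lie red-brown, fishtail, long, dark; on the dark rack they lay dark, long, fishtail, red-brown.

- **Placement:** in the last top and side views, every handle lies across both notched blocks. By eye, each is within a few mm of its computed place and along its rest. Edges point to the robot, and the fishtail blade is flat.
- **Limits:** the last reading before hand-in was at about 26 s. The largest wrist force I saw was about 9 N, while gripping. At hand-in the arm stood clear at z ≈ 135 mm with the gripper empty.
- **Left alone:** neither the bench chisel nor the pink look-alike was touched.
- **Disagreements:** my measures of the pale rack's centre differed by about 1.5 mm, so I used the average. My first board masks leaked into the bench, and I replaced them with corner, block and bar measurements. Three early move calls were refused for incomplete rows and moved nothing.
- **Not checked:** the hand-in gave no verdict, and no state could be read afterwards. The heights above the rack were judged from the pictures and the gripper height, not measured.

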